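# Hook the beam block's oblong eye onto the T-stud

## Task

Put the beam block (the finned plate with the oblong eye) on the breadboard's T-headed stud: tip its nose down to get the eye past the long head, lay it level and flat on the board under the head, then slide it home and press its shoulders against the stop's prong ends for a moment with about 10 N (at least 8, never over 12), and leave it there. Do not force, slam or drop it, and leave the other things where they are.

Things in the scene. Friction and masses are not known exactly. Their poses are not given: they have to be found in the camera images.
- plate: Beam block: loose 6 mm grey metal plate, 140-270 g, flat on the table. Origin: centre of its oblong eye, underside; x along the plate to the nose, z up. Front part x -30..30 mm, 36 mm wide; eye through it 36 mm long (x -18..18), 16 mm wide; nose bar x 18..30. Wide tail x -72..-30, 64 mm wide, makes a 14 mm shoulder facing the nose on each side at x = -30. An upright fin stands on the tail.
- fin (a point): Middle of the beam block's upright fin, the grip, at (-60, 0, 35) mm in the plate's frame, same axes. The fin stands across the plate: 10 mm thick (x), 44 mm wide (y), its top 53 mm above the plate's underside.
- stud: Fixed T-headed steel stud on the breadboard. Origin: stem axis at the board's top face; x along the head towards the stop's clamp block, z up; at home the plate's x points along this x. Round stem 10 mm diameter; flat head 52 mm long (26 mm each way in x), 12 mm wide, underside 15 mm and top 21 mm above the board.
- stud_head (a point): Centre of the stud head's top, 21 mm above the board. The head is longer than the eye, so a level plate cannot pass. Tipped about 28 degrees nose down (25 to 32), the nose bar goes under the head's end on the stop's side (x = +26 mm); the plate is drawn back (-x) until the eye's end meets the stem; then the tail can be lowered.
- stop: Fixed stop on the breadboard, same origin and axes as the stud. Clamp block 30 x 50 x 18 mm at x 57..87 mm holds a dark flat fork 8 mm high: crossbar at x 51..63, two prongs running back past the stud at y 22..31 mm on each side, ending in flat faces to -x at about x = -30.
- prongs (a point): Midway between the prong ends at their nominal setting, (-30, 0, 4) mm in the stop's frame. The fork is really set up to 7 mm either way along x, different each time and not measured: it must be felt. It does not give. The plate is home when both shoulders meet the prong ends.
- board: Fixed black breadboard, 240 x 220 x 12 mm; origin at the centre of its underside on the table, the stud stands over its centre; its x is opposite to the stud's x. A bare 13 mm post in a black holder, 82 mm tall over the table, is fixed on it at (42, -90) mm in the board's frame.
- spare: Bystander: a loose plate just like the beam block but with a 16 mm round hole instead of the oblong eye; origin at the hole, underside; same axes.
- lens_ring: Bystander: loose brass ring, 25 mm across, 12 mm high, standing on the board; origin underside.
- lens_tube: Bystander: loose aluminium lens tube, 31 mm across, 40 mm high, standing on the board; origin underside.
- driver: Bystander: screwdriver, 160 mm, lying on the table.
- jar: Bystander: small clear jar, 50 mm across, 60 mm high; origin underside.
- post: Bystander: steel post, 13 mm across, 75 mm long, lying on the table.
- phone: Bystander: dark slab phone, 150 x 75 x 9 mm, lying on the table.
There are look-alikes about, which are no part of the job. What is shaped like the plate but blue is not meant.

How it is judged:
On the way, in this order (a step that is already met when the one before it is completed fails the run):
1. the beam block lies level on the board with the stud through its eye, under the head (angle between plate's own z axis and vertical below 0.06 rad and z of plate in the frame of stud between -0.002 and 0.004 m and y of plate in the frame of stud between -0.004 and 0.004 m and angle between the x axis of plate and the x axis of stud, either way round below 0.12 rad and x of fin in the frame of stud below -0.03 m and x of plate in the frame of stud between -0.016 and 0.0085 m), for 0.2 s.
2. level and on the board, its shoulders are pressed on the stop's prongs with more than 7 N (angle between plate's own z axis and vertical below 0.06 rad and z of plate in the frame of stud between -0.002 and 0.004 m and y of plate in the frame of stud between -0.004 and 0.004 m and angle between the x axis of plate and the x axis of stud, either way round below 0.12 rad and x of fin in the frame of stud below -0.03 m and x of plate in the frame of stud between -0.0085 and 0.0085 m and contact force between plate and stop above 7 N), for 0.2 s.
At the end, for the whole second after the job is handed in: Beam block flat on the board (within 4 mm, under 0.06 rad) and at rest, stud through its eye and under the head, nose to the stop's clamp block, eye centre within 8.5 mm of the stem along the head (as the stop is set) and 4 mm across, in line within 0.12 rad (angle between plate's own z axis and vertical below 0.06 rad and z of plate in the frame of stud between -0.002 and 0.004 m and y of plate in the frame of stud between -0.004 and 0.004 m and angle between the x axis of plate and the x axis of stud, either way round below 0.12 rad and x of fin in the frame of stud below -0.03 m and x of plate in the frame of stud between -0.0085 and 0.0085 m and linear speed of plate below 0.01 m/s and angular speed of plate below 0.05 rad/s); the robot touches nothing.
It fails at once if the beam block is pressed on the stop with more than 13 N (contact force between plate and stop above 13 N).
It fails at once if the beam block is pressed, slammed or dropped on the board, stud or stop with more than 30 N (contact force between plate and board above 30 N).
It fails at once if a bystander is moved by more than 30 mm (distance of any of spare, lens_ring, lens_tube, driver, jar, post, phone from where it was at the start of the episode above 0.03 m).
It also fails if it takes over 51 s, if anything falls off the work surface, if the arm or the gripper's body presses on something with over 40 N, if the wrist force passes 120 N, or if a joint passes its speed limit or range.

## Robot

A 7-joint arm with a two-finger parallel gripper is mounted at the origin on the work surface. World frame = base frame: x ahead of the robot, y to its left, z up, the work surface at z = 0. Lengths are in m, angles in rad, forces in N, time in s.
With the tool pointing down it reaches from about 0.425 to 0.925 m from the base axis. Payload 6.8 kg.
Tool frame: the origin (TCP) lies at the very end of the fingers, on their centre line; the grasp point (between the pads) lies 19 mm behind it (r.grip_point_offset is the distance from the TCP to the grasp point, in m); z points along the fingers, y is the line along which they close (so a half turn about z gives the same grasp; the last joint's range is limited). The gripper opens to 85 mm and grips with 20 to 120 N. Pads are 22 mm wide; open, the fingers measure 114 mm over their backs; the gripper's body (76 mm by 85 mm) begins 54 mm behind the grasp point. The pads swing forward as they close: fully open they stand 13 mm farther back than shut.
Start: joints at [-1.335, 0.477, 0.022, 1.555, -0.011, 1.109, -0.083], TCP at [0.228, 0.636, 0.209] pointing down, gripper open.
Joint ranges: [-2.96, 2.96], [-0.34, 2.1], [-1.41, 1.46], [0.24, 2.44], [-1.37, 4.51], [0.17, 1.92], [-2.96, 2.96]. Speed limits (rad/s): [2.39, 2.39, 3.14, 3.14, 3.14, 3.14, 3.14].

## Interface

Orientations are given as a rotation vector (axis times angle).
In Python, from bench import status, eyes, r gives the robot as it stands.
- The arm moves only by the shell command python3 -m crank 'ROWS' [OPENING] [FORCE]. ROWS is JSON, a list of rows, each a list of 6 numbers: the shift along the tool's x, y, z normalised to -1 to 1, where 1 is 0.02 m, then the turn, a rotation vector about the tool's x, y, z normalised to -1 to 1, where 1 is 45 degrees. A call has 1 to 12 rows; each row shifts and turns the commanded pose from where the row before left it, along the tool's axes as they then stand; what a row does not reach is not made up. A row lasts 1/10 s, in which the tool goes at most 50 mm and 8.59 degrees, less where a joint would pass 70% of its speed; a pose out of reach is approached as far as the arm can. A call with a number of a shift or a turn outside -1 to 1 is refused whole. A call with a gripper value outside its range is refused whole. OPENING is the opening, from 0 (shut) to 1 (fully open), set as the call begins (- or left out, the last holds). The fingers move at their own pace and stop on an object; FORCE is the grip in N (left out, the last holds). Time passes only in rows, so rows that do not move let the fingers close. It gives the time, the measured TCP pose, the force, the opening and the grip force at its end, in the units of the state.
- status.get_obs(): the state, without advancing time (a new reading comes with each control period).
- eyes.grab_frame(name): name is "scene" or "side" or "wrist"; returns a dict with "image" (420x560x3 uint8, red, green, blue), "depth" (420x560 float32, m along the optical axis (not along the pixel's ray), 0 where there is no reading), "fovy" (degrees; the focal length in pixels is half the picture's height over the tangent of half this angle, whatever the lens; pixels are square), "cx", "cy" (the principal point, pixels), "world_to_cam" (4x4, takes a point from world to camera coordinates). Camera axes: x right, y up, looking along -z (the intrinsics and any distortion apply to the point x, -y, -z); pixel columns grow to the right and rows downward; lengths in m; the calibration is good to about 2 mm. A picture is of the moment at which its call begins.
- r.hand_in(): hands the job in; it is judged then, once.
The state is a dict: "clock": time; "joints": joint angles; "qvel": joint speeds; "tau": joint torques, N m; "tcp_pos": TCP position; "orientation": TCP orientation; "contact_force": force on the tool from outside, world axes, zero at the start; "moment": the same for the moment, N m; "grip_width": finger opening in m; "gripper_force": force on a finger pad.
Only numpy, scipy, OpenCV 4.12 (cv2) and the standard library are available. Lean on these libraries where they do the work, as an engineer would, in place of code of your own. Each camera call takes 0.05 s, during which the arm holds its last target. There are 200 camera calls.

## Working session

There is one attempt and no reset: what is moved stays moved. The work goes in short steps, Python scripts to look and compute and a shell command to move; the robot and the scene stay as the last step left them, time stands still between calls to the robot, and variables do not carry over. Pictures are saved under pics/ and viewed, at most 10 in all, crops included, and the job is handed in when it is done.

```bash
ls; mkdir -p pics; cat > h.py <<'E'
import numpy as np, cv2
from scipy.spatial.transform import Rotation as R
from bench import status, eyes, r
def grab(name):
    f=eyes.grab_frame(name); np.savez(''+name+'.npz',**{k:v for k,v in f.items() if not isinstance(v,str)}); return f
def load(name): return dict(np.load(''+name+'.npz',allow_pickle=True))
def px2w(f,u,v,d=None,z=None):
    h=f['image'].shape[0]; F=h/2/np.tan(np.radians(float(f['fovy']))/2)
    T=np.linalg.inv(f['world_to_cam'])
    ray=np.array([(u-f['cx'])/F,-(v-f['cy'])/F,-1.0]); 
    w=T[:3,:3]@ray; o=T[:3,3]
    if z is not None: return o+w*(z-o[2])/w[2]
    if d is None: d=float(f['depth'][int(round(v)),int(round(u))])
    return o+w*d
def cloud(f):
    h,w=f['depth'].shape; F=h/2/np.tan(np.radians(float(f['fovy']))/2)
    u,v=np.meshgrid(np.arange(w),np.arange(h)); T=np.linalg.inv(f['world_to_cam'])
    p=np.stack([(u-f['cx'])/F,-(v-f['cy'])/F,-np.ones_like(u,float)],-1)*f['depth'][...,None]
    return p@T[:3,:3].T+T[:3,3]
def w2px(f,p):
    h=f['image'].shape[0]; F=h/2/np.tan(np.radians(float(f['fovy']))/2)
    c=f['world_to_cam']@np.append(p,1); return f['cx']+F*c[0]/-c[2], f['cy']-F*c[1]/-c[2]
def save(f,name,crop=None,s=1):
    im=f['image'][...,::-1]
    if crop: im=im[crop[1]:crop[3],crop[0]:crop[2]]
    cv2.imwrite('pics/'+name,cv2.resize(im,None,fx=s,fy=s,interpolation=cv2.INTER_CUBIC))
E
python3 - <<'E'
from h import *
for n in ('scene','side'):
    f=grab(n); save(f,n+'.png'); print({k:v for k,v in f.items() if k not in('image','depth')})
print(status.get_obs())
a=cv2.imread('pics/scene.png');b=cv2.imread('pics/side.png')
cv2.imwrite('pics/both.png',cv2.resize(np.vstack([a,b]),None,fx=.7,fy=.7))
E
```

```text
pics
{'fovy': 55.694928849377376, 'cx': 283.7491370926669, 'cy': 212.10352524718698, 'world_to_cam': array([[ 0.09697516,  0.99528425,  0.0022518 , -0.06339914],
       [-0.78729478,  0.07532525,  0.61195837,  0.38941009],
       [ 0.60890291, -0.0611176 ,  0.79088677, -1.37678785],
       [ 0.        ,  0.        ,  0.        ,  1.        ]])}
{'fovy': 48.1932344475638, 'cx': 273.62278410173, 'cy': 214.91671460352765, 'world_to_cam': array([[ 0.78833742, -0.61511594,  0.01250989, -0.39671757],
       [ 0.3543841 ,  0.47061498,  0.80804298, -0.23775296],
       [-0.50292746, -0.63257721,  0.5889907 , -1.04747534],
       [ 0.        ,  0.        ,  0.        ,  1.        ]])}
{'clock': 0.1, 'joints': array([-1.33512454,  0.47773031,  0.02235983,  1.55632081, -0.01150498,
        1.10931912, -0.08308249]), 'qvel': array([ 5.05094727e-04, -8.45025118e-04,  4.87328167e-04, -2.09039381e-03,
        2.75538609e-05, -1.51258676e-04,  1.36328294e-03]), 'tau': array([ 4.97882036e-03, -5.97757030e+01,  1.61400195e+00, -2.81955636e+01,
        1.28938624e-02,  5.01172675e-03, -5.42709216e-06]), 'tcp_pos': array([0.22733379, 0.63496896, 0.20762809]), 'orientation': array([-5.37281360e-01, -3.09514519e+00,  2.57825211e-03]), 'contact_force': array([-0.29648296,  0.11067478,  1.15691144]), 'moment': array([-0.00704848,  0.01343697, -0.02456836]), 'gripper_force': 0.0, 'grip_width': 0.0851243771452468}
```

View pics/scene.png

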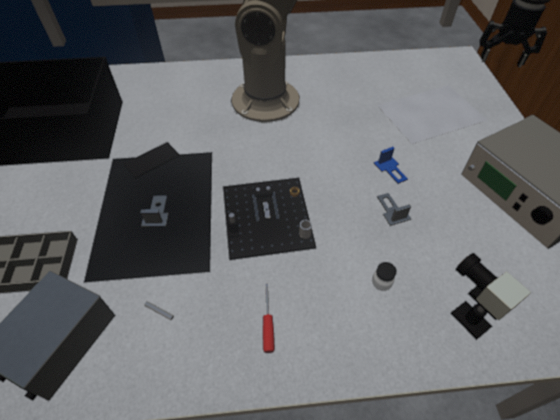

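View pics/side.png

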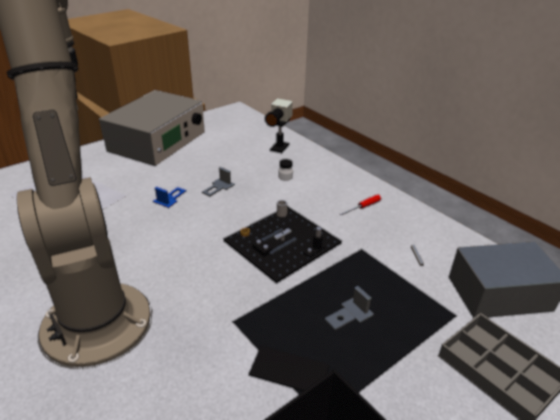

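The scene view shows a grey finned plate with an oblong eye at (395,208), a look-alike on the mat at (155,210) and the board at (268,217). In the side view the plate is at (220,182) and the board at (283,240). I'll enlarge the plate and the board.

```bash
python3 - <<'E'
from h import *
f=load('scene'); g=load('side')
def c(f,x,y,w,h,s): return cv2.resize(f['image'][y:y+h,x:x+w,::-1],None,fx=s,fy=s,interpolation=cv2.INTER_CUBIC)
A=c(f,370,180,50,50,6);B=c(f,220,172,100,50*2,3);B2=c(g,200,160,50,50,6);B3=c(g,225,195,120,85,1)
C=c(f,240,172,60,60,5); D=c(g,230,200,100,75,4)
cv2.imwrite('pics/crop1.png',np.vstack([np.hstack([A,C,]),np.hstack([B2, cv2.resize(D,(300,300))])]))
P=cloud(f)
for u,v in [(395,208),(401,212),(385,203),(268,217),(268,205)]: print(u,v,P[v,u])
# fin top cluster
m=(P[...,2]>.04)&(P[...,2]<.07); m[:, :375]=0; m[:,420:]=0; m[:190]=0; m[235:]=0
q=P[m]; print(len(q),q.mean(0),q.min(0),q.max(0))
E
```

```text
395 208 [0.51641385 0.31590252 0.00730593]
401 212 [0.55551829 0.31352579 0.04019447]
385 203 [0.49221165 0.29572175 0.0014463 ]
268 217 [ 0.53311841 -0.02910931  0.03248847]
268 205 [ 0.47790581 -0.0256454   0.01301712]
98 [0.55306876 0.31394281 0.04910738] [0.54267052 0.29336105 0.04006832] [0.5608562  0.33653883 0.05437617]
```

View pics/crop1.png

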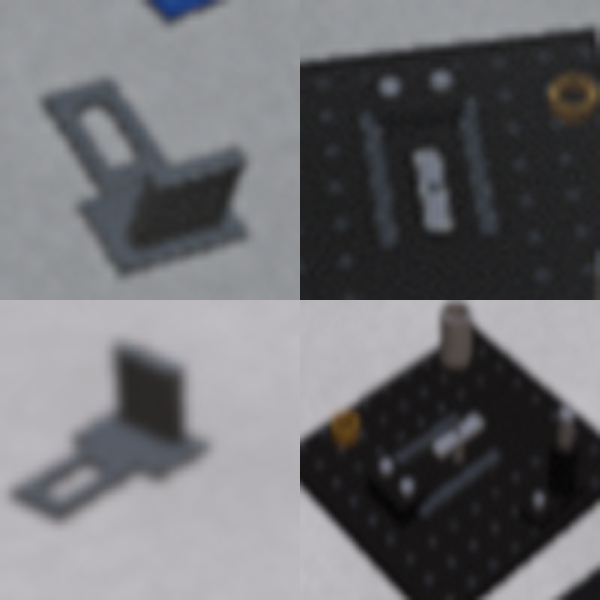

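Crop: the plate's nose corners are at (377,196) and (388,194), and the fin is at (401,213). The board's stud head runs from (265.4,202.4) to (268,218), with the clamp-block screws at the robot side.

```bash
python3 - <<'E'
from h import *
f=load('scene')
C=lambda x,y:(x/6+370-.4,y/6+180-.4)
S=lambda x,y:((x-300)/5+240-.4,y/5+172-.4)
n1=px2w(f,*C(42,100),z=.006);n2=px2w(f,*C(108,82),z=.006); n=(n1+n2)/2
t1=px2w(f,*C(124,273),z=.003);t2=px2w(f,*C(247,238),z=.003);t=(t1+t2)/2
s=px2w(f,*C(80,206),z=.006)
print('nose',n1,n2,np.linalg.norm(n1-n2),'tail',t1,t2,np.linalg.norm(t1-t2),'len',np.linalg.norm((n-t)[:2]))
f1=px2w(f,*C(150,172),z=.053);f2=px2w(f,*C(243,153),z=.053);print('fin top',f1,f2,np.linalg.norm(f1-f2))
d=(n-t)[:2];d/=np.linalg.norm(d);print('plate yaw',np.degrees(np.arctan2(d[1],d[0])),'fin c',t[:2]+d*.012,'eye',n[:2]-d*.03)
a=px2w(f,*S(427,152),z=.033);b=px2w(f,*S(440,230),z=.033);e=(a-b)[:2]
print('head',a,b,np.linalg.norm(e),np.degrees(np.arctan2(e[1],e[0])),(a+b)/2)
for p in [(388,243),(490,232),(368,115),(468,100)]: print('prong',px2w(f,*S(*p),z=.02))
# board corners full image
q=[px2w(f,u,v,z=.012) for u,v in [(224,187),(302,178),(314,248),(229,257)]]
for x in q: print('corner',x)
print(np.mean(q,0))
o=status.get_obs(); print(R.from_rotvec(o['orientation']).as_matrix())
E
```

```text
nose [0.46994962 0.27671594 0.006     ] [0.46214653 0.30991832 0.006     ] 0.034106982299783525 tail [0.56814401 0.29001033 0.003     ] [0.55459287 0.34935436 0.003     ] 0.060871563889763565 len 0.09889942791560469
fin top [0.55155103 0.29480609 0.053     ] [0.54518443 0.3373409  0.053     ] 0.04300865184613877
plate yaw -164.53877976781308 fin c [0.54980271 0.31648331] eye [0.49496241 0.30131472]
head [ 0.4830265  -0.03341378  0.033     ] [ 0.53533575 -0.03028797  0.033     ] 0.05240256836492683 -176.5802799896243 [ 0.50918112 -0.03185087  0.033     ]
prong [ 0.53140991 -0.05750335  0.02      ]
prong [ 0.52934029 -0.00406147  0.02      ]
prong [ 0.44328356 -0.0634851   0.02      ]
prong [ 0.43771088 -0.0081633   0.02      ]
corner [ 0.4008002  -0.14369041  0.012     ]
corner [0.38763807 0.0783106  0.012     ]
corner [0.62518165 0.0785653  0.012     ]
corner [ 0.63110715 -0.13273172  0.012     ]
[ 0.51118177 -0.02988656  0.012     ]
[[-9.41497016e-01  3.37021033e-01 -4.37985748e-04]
 [ 3.37021295e-01  9.41495682e-01 -1.58996714e-03]
 [-1.23490677e-04 -1.64455984e-03 -9.99998640e-01]]
```

```bash
cat >> h.py <<'E'
def Rt(yaw,tilt=0):
    """tool z down, tool y at world yaw (deg); tilt>0: about tool x, deg"""
    c,s=np.cos(np.radians(yaw)),np.sin(np.radians(yaw))
    return R.from_matrix(np.array([[-s,c,0],[c,s,0],[0,0,-1.]]))*R.from_euler('x',tilt,degrees=True)
def plan(p0,R0,p1,R1,N,nturn=None):
    nturn=nturn or N; p0=np.array(p0);p1=np.array(p1)
    rv=(R0.inv()*R1).as_rotvec()
    Rc=R0;out=[]
    for k in range(N):
        s=Rc.inv().apply((p1-p0)/N)/.02; t=rv/nturn/np.radians(45) if k<nturn else rv*0
        out.append(np.round(np.r_[s,t],3).tolist()); Rc=Rc*R.from_rotvec(t*np.radians(45))
    return out
def cur():
    o=status.get_obs(); return o['tcp_pos'],R.from_rotvec(o['orientation']),o
E
python3 - <<'E'
from h import *
p,Q,o=cur()
for x in plan(p,Q,[.549,.316,.15],Rt(14),24,8): print(x)
f=grab('wrist'); print(f['fovy'],f['cx'],f['cy'],np.round(f['world_to_cam'],3))
T=np.linalg.inv(f['world_to_cam']); print('cam in tool',Q.inv().apply(T[:3,3]-p), Q.inv().as_matrix()@T[:3,:3])
E
```

```text
[-0.855, -0.4, 0.121, -0.0, 0.0, 0.156]
[-0.897, -0.292, 0.121, -0.0, 0.0, 0.156]
[-0.926, -0.18, 0.121, -0.0, 0.0, 0.156]
[-0.941, -0.065, 0.12, -0.0, 0.0, 0.156]
[-0.942, 0.051, 0.12, -0.0, 0.0, 0.156]
[-0.929, 0.166, 0.12, -0.0, 0.0, 0.156]
[-0.902, 0.279, 0.12, -0.0, 0.0, 0.156]
[-0.861, 0.387, 0.12, -0.0, 0.0, 0.156]
[-0.807, 0.489, 0.12, -0.0, 0.0, 0.0]
[-0.807, 0.489, 0.12, -0.0, 0.0, 0.0]
[-0.807, 0.489, 0.12, -0.0, 0.0, 0.0]
[-0.807, 0.489, 0.12, -0.0, 0.0, 0.0]
[-0.807, 0.489, 0.12, -0.0, 0.0, 0.0]
[-0.807, 0.489, 0.12, -0.0, 0.0, 0.0]
[-0.807, 0.489, 0.12, -0.0, 0.0, 0.0]
[-0.807, 0.489, 0.12, -0.0, 0.0, 0.0]
[-0.807, 0.489, 0.12, -0.0, 0.0, 0.0]
[-0.807, 0.489, 0.12, -0.0, 0.0, 0.0]
[-0.807, 0.489, 0.12, -0.0, 0.0, 0.0]
[-0.807, 0.489, 0.12, -0.0, 0.0, 0.0]
[-0.807, 0.489, 0.12, -0.0, 0.0, 0.0]
[-0.807, 0.489, 0.12, -0.0, 0.0, 0.0]
[-0.807, 0.489, 0.12, -0.0, 0.0, 0.0]
[-0.807, 0.489, 0.12, -0.0, 0.0, 0.0]
63.89998165303899 287.0855626543201 208.32734759504393 [[ 0.338  0.941 -0.    -0.675]
 [-0.902  0.324 -0.286  0.036]
 [-0.269  0.097  0.958 -0.38 ]
 [ 0.     0.     0.     1.   ]]
cam in tool [ 0.07381042  0.00052009 -0.16616781] [[-1.19138002e-03  9.58255844e-01  2.85909631e-01]
 [ 9.99998549e-01  1.48980962e-03 -8.26276749e-04]
 [-1.21773544e-03  2.85908232e-01 -9.58256229e-01]]
```

```bash
python3 -m crank '[[-0.855,-0.4,0.12,0,0,0.156],[-0.9,-0.29,0.12,0,0,0.156],[-0.926,-0.18,0.12,0,0,0.156],[-0.94,-0.065,0.12,0,0,0.156],[-0.94,0.05,0.12,0,0,0.156],[-0.93,0.166,0.12,0,0,0.156],[-0.9,0.28,0.12,0,0,0.156],[-0.86,0.387,0.12,0,0,0.156],[-0.807,0.489,0.12,0,0,0],[-0.807,0.489,0.12,0,0,0],[-0.807,0.489,0.12,0,0,0],[-0.807,0.489,0.12,0,0,0]]' 1
python3 -m crank '[[-0.807,0.489,0.12,0,0,0],[-0.807,0.489,0.12,0,0,0],[-0.807,0.489,0.12,0,0,0],[-0.807,0.489,0.12,0,0,0],[-0.807,0.489,0.12,0,0,0],[-0.807,0.489,0.12,0,0,0],[-0.807,0.489,0.12,0,0,0],[-0.807,0.489,0.12,0,0,0],[-0.807,0.489,0.12,0,0,0],[-0.807,0.489,0.12,0,0,0],[-0.807,0.489,0.12,0,0,0],[-0.807,0.489,0.12,0,0,0]]'
python3 -m crank '[[0,0,0,0,0,0],[0,0,0,0,0,0]]'
python3 - <<'E'
from h import *
p,Q,o=cur(); print(p,Q.as_matrix())
f=grab('wrist'); save(f,'w1.png',s=1.4)
P=cloud(f); z=P[...,2]
m=(z>.047)&(z<.058); q=P[m]; print('fin top',len(q),q.mean(0)); 
rc=cv2.minAreaRect((q[:,:2]*1000).astype(np.float32)); print(rc)
m=(z>.003)&(z<.010); m=m.astype(np.uint8); n,l,st,ce=cv2.connectedComponentsWithStats(m); i=1+st[1:,4].argmax(); q=P[l==i]; print(st[i],q.mean(0)); print(cv2.minAreaRect((q[:,:2]*1000).astype(np.float32)))
E
```

```text
clock: 1.35
tcp_pos: [0.3888, 0.4756, 0.1793]
orientation: [1.931, 2.478, -0.001]
contact_force: [-0.8, 0.1, 0.1]
grip_width: 0.0855
gripper_force: 0.0
clock: 2.55
tcp_pos: [0.55, 0.3166, 0.1505]
orientation: [-1.931, -2.478, 0.001]
contact_force: [-0.1, -0.6, 0.1]
grip_width: 0.0854
gripper_force: 0.0
clock: 2.75
tcp_pos: [0.5493, 0.3173, 0.1506]
orientation: [-1.931, -2.477, 0.001]
contact_force: [-0.4, 0.3, 0.2]
grip_width: 0.0856
gripper_force: 0.0
[0.54928063 0.31733992 0.15063247] [[-2.43711669e-01  9.69847423e-01 -7.74168033e-04]
 [ 9.69847710e-01  2.43711752e-01  1.45227268e-05]
 [ 2.02758677e-04 -7.47285736e-04 -9.99999700e-01]]
fin top 1830 [0.41473411 0.32989812 0.05292911]
((439.63714599609375, 326.9752197265625), (43.44133377075195, 239.2587890625), 85.7127685546875)
[  33   71  130   81 4961] [0.36673542 0.34861834 0.00671981]
((370.4205627441406, 349.4336242675781), (102.99472045898438, 63.984561920166016), 21.687023162841797)
```

View pics/w1.png

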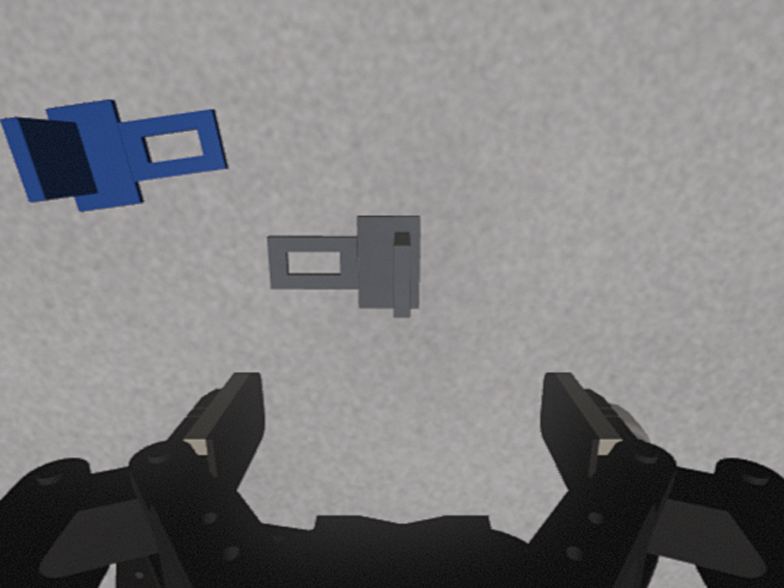

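The wrist view shows the grey plate with its eye at (224,187) in raw pixels and its fin top near (287,195). The nose is to the left and it is almost aligned with the tool. The blue look-alike is at upper left. I'll restrict the measurement to the grey one.

```bash
python3 - <<'E'
from h import *
p,Q,o=cur(); f=load('wrist'); P=cloud(f); z=P[...,2]; reg=(P[...,0]>.45)&(P[...,1]>.26)&(P[...,1]<.36)
u,v=np.meshgrid(np.arange(560),np.arange(420)); reg&=(v<240)&(u>185)&(u<305)
q=P[reg&(z>.049)&(z<.058)]; print('fin top',len(q),q.mean(0),cv2.minAreaRect((q[:,:2]*1000).astype(np.float32)))
q=P[reg&(z>.0035)&(z<.010)]; print('plate',len(q),cv2.minAreaRect((q[:,:2]*1000).astype(np.float32)))
S=lambda x,y:(x/1.4-.15,y/1.4-.15)
c=[px2w(f,*S(*a),z=.006) for a in [(268,236.5),(271,289),(420,216),(419,308),(287.5,250.5),(287.5,275),(340.5,251),(340.5,275)]]
nose=(c[0]+c[1])/2; tail=(c[2]+c[3])/2; eye=np.mean(c[4:],0)
d=(nose-tail)[:2]; print(nose,tail,np.linalg.norm(d),np.degrees(np.arctan2(d[1],d[0])),'eye',eye); d/=np.linalg.norm(d)
fin=eye[:2]-.06*d; print('fin',fin, nose[:2]-.09*d)
print('tool y yaw',np.degrees(np.arctan2(*Q.as_matrix()[[1,0],1])))
e=np.r_[fin,.016]-p; print(Q.inv().apply(e)/.02)
E
```

```text
fin top 679 [0.54807401 0.31958326 0.05353928] ((548.3321533203125, 318.8933410644531), (9.982368469238281, 43.460872650146484), 13.772636413574219)
plate 4086 ((510.42657470703125, 309.2084655761719), (102.21544647216797, 64.235595703125), 13.616602897644043)
[0.46141917 0.29702238 0.006     ] [0.55974001 0.32152272 0.006     ] 0.10132745900617122 -166.00757343182886 eye [0.49054813 0.30445941 0.006     ]
fin [0.54876779 0.31896702] [0.54874866 0.31878381]
tool y yaw 14.188035415382176
[0.0348706  0.01251429 6.73481153]
```

```bash
python3 -m crank '[[0.04,0,0.9,0,0,0],[0.04,0,0.9,0,0,0],[0,0,0.9,0,0,0],[0,0,0.9,0,0,0],[0,0,0.9,0,0,0],[0,0,0.9,0,0,0],[0,0,0.7,0,0,0],[0,0,0.58,0,0,0],[0,0,0,0,0,0]]'
python3 -m crank '[[0,0,0,0,0,0],[0,0,0,0,0,0],[0,0,0,0,0,0],[0,0,0,0,0,0],[0,0,0,0,0,0],[0,0,0,0,0,0],[0,0,0,0,0,0],[0,0,0,0,0,0]]' 0 80
```

```text
clock: 3.7
tcp_pos: [0.5479, 0.3188, 0.0158]
orientation: [-1.929, -2.478, 0.004]
contact_force: [-0.6, -0.5, -0.1]
grip_width: 0.0852
gripper_force: 0.0
clock: 4.5
tcp_pos: [0.5492, 0.3188, 0.0178]
orientation: [-1.931, -2.478, -0.0]
contact_force: [-2.0, -1.3, 5.3]
grip_width: 0.0074
gripper_force: 80.1
```

```bash
python3 -m crank '[[0,0,-0.1,0,0,0],[0,0,-0.3,0,0,0],[0,0,-0.9,0,0,0],[0,0,-0.9,0,0,0],[0,0,-0.9,0,0,0],[0,0,-0.9,0,0,0],[0,0,0,0,0,0]]'
python3 - <<'E'
from h import *
p,Q,o=cur(); print(p,o['contact_force'],o['moment'],o['grip_width'],o['gripper_force'])
for x in plan(p,Q,[.56,-.11,.2],Rt(3.4),24): print(x)
E
```

```text
clock: 5.2
tcp_pos: [0.5511, 0.3196, 0.0999]
orientation: [1.931, 2.477, 0.007]
contact_force: [0.4, -0.1, -2.9]
grip_width: 0.0075
gripper_force: 79.1
[0.55106421 0.31957348 0.09989975] [ 0.38920824 -0.08328342 -2.88948299] [ 0.02176012 -0.04992729  0.03854967] 0.007527654655084171 79.13252592086792
[-0.872, -0.199, -0.211, 0.0, -0.0, 0.01]
[-0.874, -0.193, -0.211, 0.0, -0.0, 0.01]
[-0.875, -0.186, -0.211, 0.0, -0.0, 0.01]
[-0.877, -0.179, -0.211, 0.0, -0.0, 0.01]
[-0.878, -0.172, -0.21, 0.0, -0.0, 0.01]
[-0.879, -0.165, -0.21, 0.0, -0.0, 0.01]
[-0.881, -0.159, -0.21, 0.0, -0.0, 0.01]
[-0.882, -0.152, -0.21, 0.0, -0.0, 0.01]
[-0.883, -0.145, -0.21, 0.0, -0.0, 0.01]
[-0.884, -0.138, -0.21, 0.0, -0.0, 0.01]
[-0.885, -0.131, -0.21, 0.0, -0.0, 0.01]
[-0.886, -0.124, -0.21, 0.0, -0.0, 0.01]
[-0.887, -0.117, -0.21, 0.0, -0.0, 0.01]
[-0.888, -0.111, -0.21, 0.0, -0.0, 0.01]
[-0.889, -0.104, -0.209, 0.0, -0.0, 0.01]
[-0.89, -0.097, -0.209, 0.0, -0.0, 0.01]
[-0.89, -0.09, -0.209, 0.0, -0.0, 0.01]
[-0.891, -0.083, -0.209, 0.0, -0.0, 0.01]
[-0.892, -0.076, -0.209, 0.0, -0.0, 0.01]
[-0.892, -0.069, -0.209, 0.0, -0.0, 0.01]
[-0.893, -0.062, -0.209, 0.0, -0.0, 0.01]
[-0.893, -0.055, -0.209, 0.0, -0.0, 0.01]
[-0.894, -0.048, -0.209, 0.0, -0.0, 0.01]
[-0.894, -0.041, -0.209, 0.0, -0.0, 0.01]
```

```bash
python3 -m crank '[[-0.87,-0.2,-0.3,0,0,0.01],[-0.87,-0.19,-0.3,0,0,0.01],[-0.87,-0.19,-0.3,0,0,0.01],[-0.88,-0.18,-0.3,0,0,0.01],[-0.88,-0.17,-0.3,0,0,0.01],[-0.88,-0.165,-0.3,0,0,0.01],[-0.88,-0.16,-0.3,0,0,0.01],[-0.88,-0.15,-0.3,0,0,0.01],[-0.88,-0.145,-0.3,0,0,0.01],[-0.88,-0.14,-0.3,0,0,0.01],[-0.88,-0.13,-0.3,0,0,0.01],[-0.89,-0.12,-0.3,0,0,0.01]]'
python3 -m crank '[[-0.89,-0.12,-0.12,0,0,0.01],[-0.89,-0.11,-0.12,0,0,0.01],[-0.89,-0.1,-0.12,0,0,0.01],[-0.89,-0.1,-0.12,0,0,0.01],[-0.89,-0.09,-0.12,0,0,0.01],[-0.89,-0.08,-0.12,0,0,0.01],[-0.89,-0.08,-0.12,0,0,0.01],[-0.89,-0.07,-0.12,0,0,0.01],[-0.89,-0.06,-0.12,0,0,0.01],[-0.89,-0.05,-0.12,0,0,0.01],[-0.89,-0.05,-0.12,0,0,0.01],[-0.89,-0.04,-0.12,0,0,0.01]]'
python3 -m crank '[[0,0,0,0,0,0],[0,0,0,0,0,0]]'
python3 - <<'E'
from h import *
p,Q,o=cur(); print(p)
f=grab('wrist'); im=f['image'][...,::-1]
cv2.imwrite('pics/w2.png',cv2.resize(im,None,fx=1.4,fy=1.4,interpolation=cv2.INTER_CUBIC))
E
```

```text
clock: 6.4
tcp_pos: [0.5539, 0.103, 0.1698]
orientation: [-2.046, -2.384, -0.0]
contact_force: [1.7, -0.0, -2.8]
grip_width: 0.0078
gripper_force: 79.1
clock: 7.6
tcp_pos: [0.5584, -0.1115, 0.1983]
orientation: [-2.156, -2.285, 0.0]
contact_force: [0.3, 0.3, -3.8]
grip_width: 0.008
gripper_force: 79.1
clock: 7.8
tcp_pos: [0.5584, -0.1104, 0.198]
orientation: [-2.157, -2.284, -0.0]
contact_force: [-0.1, 0.2, -3.1]
grip_width: 0.0076
gripper_force: 79.1
[ 0.55836659 -0.11039646  0.19804774]
```

View pics/w2.png

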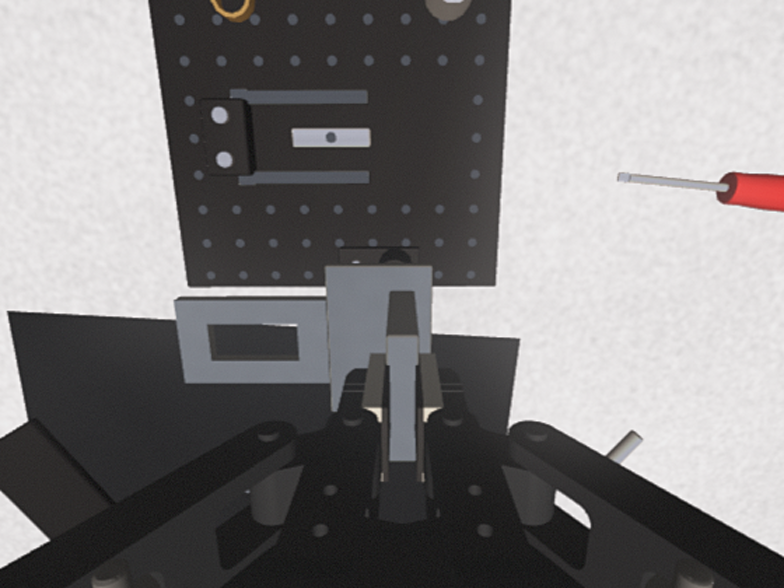

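The stud head spans (291..370, 128..147) in the enlarged picture. The prong ends are at (368,97) and (369,177), the clamp block is at left, and the plate's nose points left. The held plate's eye is at about (253,342).

```bash
python3 - <<'E'
from h import *
p,Q,o=cur(); f=load('wrist'); P=cloud(f); z=P[...,2]
S=lambda x,y:(x/1.4-.15,y/1.4-.15)
h=[px2w(f,*S(*a),z=.033) for a in [(291,128),(292,147.5),(371,128),(371,147)]]
c=np.mean(h,0); d=((h[0]+h[1])-(h[2]+h[3]))[:2]/2
print('stud',c,'len',np.linalg.norm(d),'yaw',np.degrees(np.arctan2(d[1],d[0])))
d/=np.linalg.norm(d); n=np.array([-d[1],d[0]])
for a in [(368,90.5),(368,103),(369,171.5),(369,183.5),(231,97),(240,178),(250,138)]:
    w=px2w(f,*S(*a),z=.020); print('prong in stud frame mm',1000*((w-c)[:2]@d),1000*((w-c)[:2]@n))
u,v=np.meshgrid(np.arange(560),np.arange(420))
m=(z>.026)&(z<.04)&(v<110)&(v>85)&(u>200)&(u<270); q=P[m]
print('head depth',len(q),q.mean(0),cv2.minAreaRect((q[:,:2]*1000).astype(np.float32)))
# held plate in tool frame
m=(v>210)&(v<275)&(u>120)&(u<310)&(z>.16)&(z<.215); q=Q.inv().apply(P[m]-p)*1000
print(len(q)); q=q[(abs(q[:,2]-12)<8)]
A=np.c_[q[:,:2],np.ones(len(q))]; k,*_=np.linalg.lstsq(A,q[:,2],rcond=None); e=q[:,2]-A@k; A=A[abs(e)<1.5];k,*_=np.linalg.lstsq(A,q[abs(e)<1.5][:,2],rcond=None)
print('tool z = a x+b y+c',k,'pitch deg',np.degrees(np.arctan(k[1])),'roll',np.degrees(np.arctan(k[0])),A[:,:2].min(0),A[:,:2].max(0))
zt=.198-k[2]/1000; print('plate top z at tcp',zt)
for nme,a in dict(n1=(177,299.5),n2=(184.5,383),e1=(208,323.5),e2=(211,361),e3=(298,324),e4=(298,361),s=(328,297),t=(431,267)).items():
    zz=zt
    for _ in range(3):
        w=Q.inv().apply(px2w(f,*S(*a),z=zz)-p)*1000; zz=.198-(k@np.r_[w[:2],1])/1000
    print(nme,w)
E
```

```text
stud [ 0.50570232 -0.03048469  0.033     ] len 0.053118831622077395 yaw -176.60544067084845
prong in stud frame mm -24.376723712519127 -30.60624463469898
prong in stud frame mm -24.190514926743226 -22.72928926913866
prong in stud frame mm -23.829750757131144 22.48631979737704
prong in stud frame mm -23.63863137591263 30.783014670896634
prong in stud frame mm 68.66882006418506 -26.8047967920967
prong in stud frame mm 67.9626275077182 26.68847337687911
prong in stud frame mm 58.288868199900016 -0.31975548870717596
head depth 722 [ 0.50599271 -0.03031353  0.03377651] ((505.6792297363281, -30.32836151123047), (51.791385650634766, 10.742853164672852), 3.2273311614990234)
8167
tool z = a x+b y+c [-7.94214321e-04  2.78672376e-03  1.09384559e+01] pitch deg 0.1596670967654341 roll -0.0455051190451361 [-20.29255413 -91.45621311] [19.04616523 11.10433018]
plate top z at tcp 0.18706154413041187
n1 [ 17.29447742 -89.35703952  10.6251018 ]
n2 [-19.06717006 -91.2923763   10.62371117]
e1 [  7.20183828 -78.38355792  10.65393397]
e2 [ -9.14340877 -79.1190354   10.65365026]
e3 [  6.85740949 -42.46185608  10.74514961]
e4 [ -9.28301947 -43.5214484   10.74402337]
s [ 18.11690938 -29.93346002  10.77586065]
t [30.10026333 10.38696428 10.87704795]
```

```bash
cat >> h.py <<'E'
SP=np.array([.5058,-.0304,.012]); SY=3.35; OFF=np.array([-.001,-.0609,.0168])
def target(X,Z,th,Y=0):
    d=-np.array([np.cos(np.radians(SY)),np.sin(np.radians(SY)),0]); n=np.array([-d[1],d[0],0])
    W=SP+d*X/1000+n*Y/1000+[0,0,Z/1000]; Q=Rt(SY,-th); return W-Q.apply(OFF),Q
def where(p,Q):
    d=-np.array([np.cos(np.radians(SY)),np.sin(np.radians(SY)),0]); n=np.array([-d[1],d[0],0])
    w=(p+Q.apply(OFF)-SP)*1000; m=Q.as_matrix(); a=-m[:,1]
    return 'X %.2f Y %.2f Z %.2f th %.2f yaw %.2f roll %.2f'%(w@d,w@n,w[2],np.degrees(np.arcsin(-a[2])),np.degrees(np.arctan2(a@n,a@d)),np.degrees(np.arcsin(-m[2,0])))
E
python3 - <<'E'
from h import *
p,Q,o=cur(); print(where(p,Q))
a=target(16,60,28); print(a[0])
for x in plan(p,Q,*a,8,6): print(x)
a2=target(16,35,28)
print('then',Q.inv().as_matrix().shape, a[1].inv().apply(a2[0]-a[0])/.02)
E
```

```text
X 13.00 Y 83.02 Z 169.13 th -0.01 yaw 0.02 roll -0.04
[ 0.53557488 -0.02765541  0.11542434]
[0.518, -0.112, 0.516, -0.104, -0.0, 0.0]
[0.519, -0.154, 0.505, -0.104, -0.0, 0.0]
[0.519, -0.195, 0.491, -0.104, -0.0, 0.0]
[0.519, -0.234, 0.473, -0.104, -0.0, 0.0]
[0.519, -0.272, 0.453, -0.104, -0.0, 0.0]
[0.519, -0.308, 0.429, -0.104, -0.0, 0.0]
[0.519, -0.341, 0.402, -0.0, -0.0, 0.0]
[0.519, -0.341, 0.402, -0.0, -0.0, 0.0]
then (3, 3) [ 3.46944695e-17 -5.86839453e-01  1.10368449e+00]
```

```bash
python3 -m crank '[[0.52,-0.11,0.52,-0.104,0,0],[0.52,-0.154,0.505,-0.104,0,0],[0.52,-0.195,0.49,-0.104,0,0],[0.52,-0.234,0.473,-0.104,0,0],[0.52,-0.272,0.453,-0.104,0,0],[0.52,-0.308,0.43,-0.104,0,0],[0.52,-0.34,0.4,0,0,0],[0.51,-0.34,0.4,0,0,0],[0,0,0,0,0,0],[0,0,0,0,0,0]]'
python3 - <<'E'
from h import *
p,Q,o=cur(); print(where(p,Q)); a=target(16,33,28)
for x in plan(p,Q,*a,3): print(x)
E
```

```text
clock: 8.85
tcp_pos: [0.5365, -0.033, 0.1206]
orientation: [1.897, 2.018, 0.502]
contact_force: [0.1, -0.0, -1.2]
grip_width: 0.0079
gripper_force: 80.5
X 15.57 Y 5.36 Z 65.41 th 27.74 yaw 0.11 roll -0.23
[0.087, -0.259, 0.471, -0.002, -0.002, 0.001]
[0.088, -0.26, 0.47, -0.002, -0.002, 0.001]
[0.088, -0.261, 0.47, -0.002, -0.002, 0.001]
```

```bash
python3 -m crank '[[0.09,-0.26,0.47,-0.002,0,0],[0.09,-0.26,0.47,-0.002,0,0],[0.09,-0.26,0.47,-0.002,0,0],[0,0,0,0,0,0],[0,0,0,0,0,0]]'
python3 - <<'E'
from h import *
p,Q,o=cur(); print(where(p,Q),o['contact_force'])
f=grab('wrist'); g=grab('side')
def c(f,x,y,w,h,s): return cv2.resize(f['image'][y:y+h,x:x+w,::-1],None,fx=s,fy=s,interpolation=cv2.INTER_CUBIC)
cv2.imwrite('pics/w3.png',np.hstack([c(f,80,80,280,250,1.6),c(g,225,170,125,150,2.667)]))
E
```

```text
clock: 9.35
tcp_pos: [0.5374, -0.0295, 0.0971]
orientation: [1.909, 2.014, 0.502]
contact_force: [0.7, 0.3, -1.8]
grip_width: 0.0076
gripper_force: 80.5
X 14.63 Y 1.41 Z 42.08 th 27.49 yaw -0.40 roll -0.51 [ 0.70463216  0.2824618  -1.81324414]
```

View pics/w3.png

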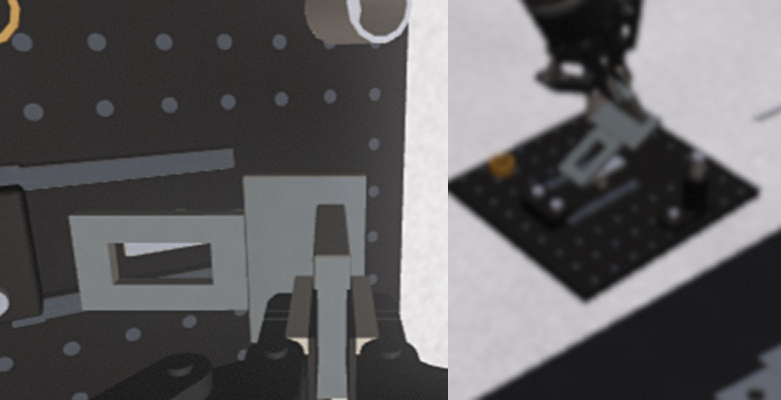

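The wrist view shows the stud head through the tilted eye, with the nose bar on the clamp-block side. The side view agrees. I'll re-check the pose and plan the descent.

```bash
python3 -m crank '[[0,0,0,0,0,0],[0,0,0,0,0,0]]' >/dev/null; python3 - <<'E'
from h import *
p,Q,o=cur(); print(where(p,Q),o['contact_force'],o['qvel'].round(4),o['joints'].round(3))
for X,Z in ((16,25),(16,17)):
    a=target(X,Z,28)
    for x in plan(p,Q,*a,2): print(x)
E
```

```text
X 15.24 Y 1.36 Z 41.82 th 27.46 yaw -0.14 roll -0.41 [-0.57523105 -0.15146785 -1.97565024] [-0.0029  0.0016  0.0017 -0.0013 -0.0011 -0.0004  0.0077] [-0.55   0.276  0.571  2.388 -1.366  0.17   1.346]
[0.037, -0.215, 0.35, -0.006, -0.004, -0.001]
[0.039, -0.216, 0.349, -0.006, -0.004, -0.001]
[0.036, -0.307, 0.528, -0.006, -0.004, -0.001]
[0.038, -0.309, 0.526, -0.006, -0.004, -0.001]
```

```bash
python3 - <<'E'
from h import *
for o in (r,status,eyes): print(type(o),[a for a in dir(o) if not a.startswith('_')])
o=status.get_obs(); print(o['joints'].tolist(),o['tcp_pos'].tolist(),o['orientation'].tolist(), o['clock'])
E
```

```text
<class 'host.Robot'> ['Unreachable', 'grip_point_offset', 'hand_in']
<class 'host.Status'> ['get_obs']
<class 'host.Eyes'> ['grab_frame']
[-0.5503333848222917, 0.27597675439401687, 0.5707013035558862, 2.387722563911675, -1.365679582652969, 0.1697636275468447, 1.3464145856921228] [0.5368313882318414, -0.02918877147971449, 0.09681020972005658] [1.9045569457323068, 2.0182863210038557, 0.5002497461626207] 9.65
```

```bash
cat > kin.py <<'E'
import numpy as np, itertools
from scipy.spatial.transform import Rotation as R
from scipy.optimize import least_squares
S=[([-1.33512454,0.47773031,0.02235983,1.55632081,-0.01150498,1.10931912,-0.08308249],[0.22733379,0.63496896,0.20762809],[-5.37281360e-01,-3.09514519,2.57825211e-03]),
([-0.5503333848222917,0.27597675439401687,0.5707013035558862,2.387722563911675,-1.365679582652969,0.1697636275468447,1.3464145856921228],[0.5368313882318414,-0.02918877147971449,0.09681020972005658],[1.9045569457323068,2.0182863210038557,0.5002497461626207])]
def rots(q,s,a,b):
    z=lambda t:R.from_euler('z',t); y=lambda t:R.from_euler('y',t)
    A=[z(s[0]*q[0]+a)]; 
    for m in (y(q[1]),z(s[1]*q[2]),y(q[3]),z(s[2]*q[4]),y(q[5]),z(s[3]*q[6]+b)): A.append(A[-1]*m)
    return A
E
python3 - <<'E'
from kin import *
res=[]
for s in itertools.product((1,-1),repeat=4):
    for a0 in (0,1.5,3,-1.5):
      for b0 in (0,1.5,3,-1.5):
        g=lambda v:np.concatenate([(rots(q,s,*v)[-1].inv()*R.from_rotvec(o)).as_rotvec() for q,p,o in S])
        l=least_squares(g,[a0,b0]); res.append((l.cost,s,l.x.round(4).tolist()))
res.sort(key=lambda t:t[0])
for x in res[:4]: print(x)
s,(a,b)=res[0][1:]
# lengths: cols: d1 z, shoulder x-offset(after j1), d3 along z after j3, elbow off x after j3, x after j4, d5 z after j5, wrist x, d7
M=[];y=[]
for q,p,o in S:
    A=rots(q,s,a,b); e=lambda k,i:A[k].as_matrix()[:,i]
    M.append(np.c_[[0,0,1],e(2,2),e(4,2),e(6,2)]); y.append(p)
M=np.vstack(M);y=np.hstack(y); x,rr,_,sv=np.linalg.lstsq(M,y,rcond=None); print(x,(M@x-y).round(4),sv)
E
```

```text
(np.float64(2.035501308900105e-17), (-1, -1, -1, -1), [-0.0, 1.5708])
(np.float64(2.0355013909997395e-17), (-1, -1, -1, -1), [-0.0, -4.7124])
(np.float64(2.0355014324670687e-17), (-1, -1, -1, -1), [-0.0, 1.5708])
(np.float64(2.0355014458741656e-17), (-1, -1, -1, -1), [-0.0, 1.5708])
[0.52593132 0.38101589 0.54752337 0.39091123] [-0.0604  0.008   0.0211  0.0032  0.0259 -0.0211] [2.54567407 1.1568673  0.39881568 0.14882073]
```

```bash
cat > log.py <<'E'
from bench import status; import json
o=status.get_obs(); open('s.jsonl','a').write(json.dumps([o['joints'].tolist(),o['tcp_pos'].tolist(),o['orientation'].tolist()])+'\n')
E
python3 -m crank '[[0,0.35,-0.7,0.1,0,0],[0,0.3,-0.75,0.1,0,0]]'; python3 log.py
python3 -m crank '[[0,0.2,-0.8,0.1,0,0],[0,0.2,-0.8,0.1,0,0]]'; python3 log.py
python3 -m crank '[[0,0.1,-0.8,0.1,0,0],[0,0.1,-0.8,0.1,0,0]]'; python3 log.py
python3 - <<'E'
from kin import *; import json
T=S+[json.loads(l) for l in open('s.jsonl')]
s=(-1,)*4;a,b=0,np.pi/2
names=['d1','s_x','s_y','3z','3x','3y','4x','5z','5x','5y','6x','6y','7z']
M=[];y=[]
for q,p,o in T:
    A=rots(q,s,a,b); e=lambda k,i:A[k].as_matrix()[:,i]
    print((A[-1].inv()*R.from_rotvec(o)).magnitude().round(4),np.round(q,3))
    M.append(np.c_[[0,0,1],e(0,0),e(0,1),e(2,2),e(2,0),e(2,1),e(3,0),e(4,2),e(4,0),e(4,1),e(5,0),e(5,1),e(6,2)]); y.append(p)
M=np.vstack(M);y=np.hstack(y)
x,_,_,sv=np.linalg.lstsq(M,y,rcond=1e-3); print(dict(zip(names,x.round(3))),abs(M@x-y).max(),sv.round(3))
# small subsets
best=[]
base=['d1','3z','5z','7z']
for k in (1,2,3):
  for c in itertools.combinations([n for n in names if n not in base],k):
    ii=[names.index(n) for n in base+list(c)]; x,*_=np.linalg.lstsq(M[:,ii],y,rcond=None); best.append((abs(M[:,ii]@x-y).max(),c,x.round(3)))
best.sort(key=lambda t:t[0])
for t in best[:14]: print(t)
E
```

```text
clock: 9.85
tcp_pos: [0.5389, -0.0231, 0.1147]
orientation: [1.954, 2.085, 0.443]
contact_force: [0.5, 0.8, -2.8]
grip_width: 0.0075
gripper_force: 80.5
clock: 10.05
tcp_pos: [0.5361, -0.0239, 0.149]
orientation: [2.035, 2.18, 0.284]
contact_force: [2.1, 0.4, -3.1]
grip_width: 0.0077
gripper_force: 80.4
clock: 10.25
tcp_pos: [0.5344, -0.0241, 0.1813]
orientation: [2.112, 2.269, 0.118]
contact_force: [0.7, 0.2, -3.6]
grip_width: 0.0075
gripper_force: 80.5Traceback (most recent call last):
  File "<stdin>", line 8, in <module>
AttributeError: 'float' object has no attribute 'round'
```

```bash
python3 - <<'E'
from kin import *; import json
T=S+[json.loads(l) for l in open('s.jsonl')]
s=(-1,)*4;a,b=0,np.pi/2
names=['d1','s_x','s_y','3z','3x','3y','4x','5z','5x','5y','6x','6y','7z']
M=[];y=[]
for q,p,o in T:
    A=rots(q,s,a,b); e=lambda k,i:A[k].as_matrix()[:,i]
    print(round(float((A[-1].inv()*R.from_rotvec(o)).magnitude()),4),np.round(q,3))
    M.append(np.c_[[0,0,1],e(0,0),e(0,1),e(2,2),e(2,0),e(2,1),e(3,0),e(4,2),e(4,0),e(4,1),e(5,0),e(5,1),e(6,2)]); y.append(p)
M=np.vstack(M);y=np.hstack(y)
base=['d1','3z','5z','7z'];best=[]
for k in (1,2,3):
  for c in itertools.combinations([n for n in names if n not in base],k):
    ii=[names.index(n) for n in base+list(c)]; x,*_=np.linalg.lstsq(M[:,ii],y,rcond=None); best.append((abs(M[:,ii]@x-y).max().round(5),c,x.round(4)))
best.sort(key=lambda t:t[0])
for t in best[:14]: print(t)
E
```

```text
0.0 [-1.335  0.478  0.022  1.556 -0.012  1.109 -0.083]
0.0 [-0.55   0.276  0.571  2.388 -1.366  0.17   1.346]
0.0 [-0.772  0.3    0.847  2.316 -0.918  0.35   0.904]
0.0 [-0.941  0.358  1.09   2.178 -0.648  0.65   0.648]
0.0 [-0.941  0.424  1.144  2.029 -0.544  0.922  0.556]
(np.float64(0.0), ('s_y', '3y', '5y'), array([ 2.871e-01,  5.418e-01,  4.725e-01,  3.498e-01, -3.050e-02,
       -3.140e-02, -4.000e-04]))
(np.float64(0.0), ('s_y', '3y', '6y'), array([ 2.871e-01,  5.418e-01,  4.725e-01,  3.498e-01, -3.050e-02,
       -3.140e-02, -4.000e-04]))
(np.float64(7e-05), ('s_y', '3y', '6x'), array([ 2.865e-01,  5.417e-01,  4.728e-01,  3.491e-01, -3.050e-02,
       -3.170e-02,  2.000e-04]))
(np.float64(0.0001), ('s_y', '3y', '5x'), array([ 2.868e-01,  5.416e-01,  4.727e-01,  3.491e-01, -3.050e-02,
       -3.170e-02,  2.000e-04]))
(np.float64(0.00012), ('s_x', 's_y', '3y'), array([ 0.2874,  0.5404,  0.4726,  0.3489,  0.0006, -0.0305, -0.0317]))
(np.float64(0.00015), ('s_y', '3y'), array([ 0.2866,  0.5416,  0.4726,  0.3492, -0.0305, -0.0317]))
(np.float64(0.00015), ('s_y', '3y', '4x'), array
[... 228 characters left out ...]
70e-02]))
(np.float64(0.00657), ('s_y', '5y', '6x'), array([ 0.3354,  0.5366,  0.451 ,  0.3997, -0.0337, -0.0288, -0.021 ]))
(np.float64(0.00657), ('s_y', '6x', '6y'), array([ 0.3354,  0.5366,  0.451 ,  0.3997, -0.0337, -0.021 , -0.0288]))
(np.float64(0.00805), ('s_x', 's_y', '5y'), array([ 0.2551,  0.6489,  0.4712,  0.4099, -0.0501, -0.0399, -0.0233]))
(np.float64(0.00805), ('s_x', 's_y', '6y'), array([ 0.2551,  0.6489,  0.4712,  0.4099, -0.0501, -0.0399, -0.0233]))
(np.float64(0.00852), ('3x', '3y', '4x'), array([ 0.1991,  0.5164,  0.4362,  0.2924,  0.0292, -0.0569, -0.0507]))
(np.float64(0.00874), ('s_y', '3x', '4x'), array([ 0.4044,  0.55  ,  0.5151,  0.4102, -0.0583, -0.0242,  0.0569]))
```

```bash
cat >> kin.py <<'E'
LO=np.array([-2.96,-.34,-1.41,.24,-1.37,.17,-2.96]);HI=np.array([2.96,2.1,1.46,2.44,4.51,1.92,2.96])
def fk(q):
    A=rots(q,(-1,)*4,0,np.pi/2); e=lambda k,i:A[k].as_matrix()[:,i]
    return np.array([0,0,.2871])-.0305*e(0,1)+.5418*e(2,2)-.0314*e(2,1)+.4725*e(4,2)-.0004*e(4,1)+.3498*e(6,2),A[-1]
def err(q,p,Q):
    a,B=fk(q); return np.r_[(a-p)*5,(B.inv()*Q).as_rotvec()]
def ik(q0,p,Q,reg=None):
    q0=np.clip(q0,LO+1e-3,HI-1e-3)
    f=(lambda q:np.r_[err(q,p,Q),1e-3*(q-q0)]) if reg else (lambda q:err(q,p,Q))
    l=least_squares(f,q0,bounds=(LO,HI)); return l.x,np.linalg.norm(err(l.x,p,Q))
E
python3 - <<'E'
from kin import *; from h import target,cur
rng=np.random.default_rng(0)
for flip in (0,1):
  for X,Z,th in ((16,60,28),(16,16,28),(16,16,25.5),(-11,15,26),(-11.5,7.5,0)):
    p,Q=target(X,Z,th)
    if flip:
        # same plate pose, gripped with tool turned 180 about its z
        Q=Q*R.from_euler('z',np.pi); 
    sol=[];be=9
    for _ in range(40):
        x,e=ik(rng.uniform(LO,HI),p,Q); be=min(be,e)
        if e<1e-3: sol.append(x)
    print(flip,X,Z,th,len(sol),be)
    sol.sort(key=lambda x:-np.minimum(x-LO,HI-x).min())
    for x in sol[:6]: print('  ',x.round(2),round(np.minimum(x-LO,HI-x).min(),3))
E
```

```text
0 16 60 28 26 1.535155233964688e-12
   [ 0.94  0.42 -1.15  2.3   1.26  0.41 -1.15] 0.138
   [ 0.91  0.4  -1.11  2.3   1.24  0.38 -1.13] 0.137
   [ 1.05  0.53 -1.32  2.3   1.34  0.54 -1.19] 0.092
   [ 0.63  0.28 -0.77  2.32  1.03  0.23 -0.98] 0.065
   [ 0.58  0.27 -0.71  2.32  0.99  0.22 -0.95] 0.047
   [ 1.07  0.57 -1.36  2.3   1.36  0.58 -1.2 ] 0.047
0 16 16 28 26 1.188844430108619e-12
   [ 0.98  0.65 -1.27  2.33  1.58  0.61 -1.39] 0.113
   [ 0.93  0.59 -1.19  2.33  1.57  0.53 -1.41] 0.111
   [ 0.72  0.44 -0.9   2.34  1.57  0.33 -1.47] 0.101
   [ 0.6   0.39 -0.76  2.35  1.58  0.26 -1.51] 0.095
   [ 1.02  0.71 -1.33  2.33  1.59  0.68 -1.38] 0.075
   [ 0.45  0.35 -0.59  2.35  1.61  0.19 -1.56] 0.023
0 16 16 25.5 19 1.9236459782249185e-13
   [ 0.73  0.46 -0.92  2.3   1.38  0.37 -1.28] 0.137
   [ 0.66  0.43 -0.84  2.31  1.35  0.32 -1.27] 0.133
   [ 0.98  0.68 -1.28  2.29  1.48  0.65 -1.29] 0.126
   [ 0.58  0.4  -0.74  2.31  1.32  0.27 -1.25] 0.105
   [ 0.52  0.38 -0.67  2.31  1.3   0.24 -1.24] 0.071
   [ 0.49  0.37 -0.64  2.32  1.29  0.23 -1.23] 0.058
0 -11 15 26 20 1.2551851715716934e-
[... 1751 characters left out ...]
26 12 2.000470559942642e-12
   [ 0.88  0.63 -1.16  2.25  1.45  0.57  1.87] 0.194
   [ 0.78  0.54 -1.01  2.25  1.41  0.45  1.87] 0.19
   [ 0.41  0.39 -0.56  2.27  1.24  0.21  1.95] 0.045
   [ 1.    0.82 -1.38  2.24  1.53  0.8   1.88] 0.029
   [ 0.36  0.38 -0.49  2.27  1.21  0.19  1.98] 0.021
   [ 0.34  0.38 -0.47  2.28  1.2   0.18  1.99] 0.011
1 -11.5 7.5 0 33 1.1977664732172441e-11
   [ 0.64  0.76 -0.98  1.87  0.78  0.95  2.49] 0.429
   [ 0.55  0.69 -0.83  1.88  0.66  0.87  2.59] 0.374
   [ 0.53  0.68 -0.81  1.88  0.64  0.86  2.6 ] 0.36
   [ 0.53  0.68 -0.79  1.88  0.63  0.86  2.61] 0.353
   [ 0.52  0.67 -0.79  1.88  0.63  0.85  2.61] 0.35
   [-0.55  0.64  0.66  1.96 -0.57  0.74 -2.63] 0.328
```

```bash
cat >> kin.py <<'E'
def jac(q):
    p0,A0=fk(q);J=np.zeros((6,7))
    for i in range(7):
        d=q.copy();d[i]+=1e-6;p1,A1=fk(d);J[:3,i]=(p1-p0)/1e-6;J[3:,i]=(A1*A0.inv()).as_rotvec()/1e-6
    return J
def sim(q,rows,w=np.ones(7),sub=5,lam=1e-3,post=None,kp=0.):
    """pinv guess of the controller; returns q after rows"""
    q=np.array(q,float);p,Q=fk(q)
    for r in rows:
        r=np.array(r,float);p1=p+Q.apply(r[:3]*.02);dr=r[3:]*np.pi/4
        for k in range(sub):
            pt=p+(p1-p)*(k+1)/sub;Qt=Q*R.from_rotvec(dr*(k+1)/sub)
            for _ in range(2):
                a,B=fk(q);e=np.r_[pt-a,(Qt*B.inv()).as_rotvec()]
                J=jac(q);Wi=np.diag(1/w);Jp=Wi@J.T@np.linalg.inv(J@Wi@J.T+lam**2*np.eye(6))
                dq=Jp@e
                if post is not None: dq+=(np.eye(7)-Jp@J)@(kp*(post-q))
                q=np.clip(q+dq,LO,HI)
        p,Q=p1,Q*R.from_rotvec(dr)
    return q
E
python3 - <<'E'
from kin import *; from bench import status
n=[0]*6
H1=[[-0.855,-0.4,0.12,0,0,0.156],[-0.9,-0.29,0.12,0,0,0.156],[-0.926,-0.18,0.12,0,0,0.156],[-0.94,-0.065,0.12,0,0,0.156],[-0.94,0.05,0.12,0,0,0.156],[-0.93,0.166,0.12,0,0,0.156],[-0.9,0.28,0.12,0,0,0.156],[-0.86,0.387,0.12,0,0,0.156]]+[[-0.807,0.489,0.12,0,0,0]]*16+[[0.08,0,6.68,0,0,0]][:0]+[[0.01,0,0.835,0,0,0]]*8+[[0,0,-.67,0,0,0]]*6
H2=[[-0.88,-.16,-.3,0,0,.01]]*12+[[-.89,-.08,-.12,0,0,.01]]*12
H3=[[0.52,-0.11,0.52,-0.104,0,0],[0.52,-0.154,0.505,-0.104,0,0],[0.52,-0.195,0.49,-0.104,0,0],[0.52,-0.234,0.473,-0.104,0,0],[0.52,-0.272,0.453,-0.104,0,0],[0.52,-0.308,0.43,-0.104,0,0],[0.52,-0.34,0.4,0,0,0],[0.51,-0.34,0.4,0,0,0]]+[[0.09,-0.26,0.47,-0.002,0,0]]*3
H4=[[0,0.35,-0.7,0.1,0,0],[0,0.3,-0.75,0.1,0,0],[0,0.2,-0.8,0.1,0,0],[0,0.2,-0.8,0.1,0,0],[0,0.1,-0.8,0.1,0,0],[0,0.1,-0.8,0.1,0,0]]
q0=np.array(S[0][0])
for nm,kw in dict(pinv={},hi=dict(lam=.03),post0=dict(post=q0,kp=.02),post1=dict(post=q0,kp=.1),mid=dict(post=(LO+HI)/2,kp=.02)).items():
    q=sim(q0,H1,**kw);qb=sim(q,H2,**kw);qc=sim(qb,H3,**kw); print(nm,q.round(2),qb.round(2),qc.round(2))
    print('   H4 from real',sim(S[1][0],H4,**kw).round(3))
print(status.get_obs()['joints'].round(3))
E
```

```text
pinv [-0.84  0.54  0.3   1.77 -0.2   0.86 -0.21] [-0.31  0.34  0.49  1.85 -0.18  1.    0.32] [-0.13  0.26  0.06  2.39 -0.77  0.17  0.75]
   H4 from real [-0.948  0.511  1.216  1.959 -0.565  1.058  0.579]
hi [-0.84  0.54  0.3   1.77 -0.2   0.86 -0.21] [-0.31  0.34  0.49  1.85 -0.18  1.    0.32] [-0.14  0.26  0.07  2.39 -0.76  0.17  0.74]
   H4 from real [-0.95   0.514  1.22   1.959 -0.568  1.06   0.582]
post0 [-0.84  0.54  0.3   1.77 -0.2   0.86 -0.2 ] [-0.34  0.34  0.53  1.85 -0.2   1.    0.34] [-0.13  0.26  0.05  2.39 -0.59  0.17  0.57]
   H4 from real [-0.658  0.315  0.744  1.947 -0.267  0.969  0.273]
post1 [-0.84  0.54  0.3   1.77 -0.2   0.86 -0.2 ] [-0.34  0.34  0.53  1.85 -0.2   1.    0.34] [-0.12  0.26  0.05  2.39 -0.37  0.17  0.35]
   H4 from real [-0.498  0.282  0.536  1.938 -0.184  0.96   0.185]
mid [-0.17  0.61 -0.64  1.72  0.43  0.96 -0.73] [ 0.4   0.34 -0.39  1.8   0.15  1.03  0.01] [-0.03  0.26 -0.05  2.38  1.19  0.17 -1.21]
   H4 from real [-0.187  0.26   0.156  1.919 -0.058  0.959  0.057]
[-0.941  0.424  1.144  2.029 -0.544  0.922  0.556]
```

```bash
cat > fast.py <<'E'
import numpy as np
from scipy.spatial.transform import Rotation as R
from kin import LO,HI
def Rz(t): c,s=np.cos(t),np.sin(t); return np.array([[c,-s,0],[s,c,0],[0,0,1.]])
def Ry(t): c,s=np.cos(t),np.sin(t); return np.array([[c,0,s],[0,1.,0],[-s,0,c]])
def fj(q):
    A=np.eye(3);o=np.zeros(3);ax=[];og=[]
    L=[(0,0,.2871),None,(0,-.0314,.5418),None,(0,-.0004,.4725),None,(0,0,.3498)]
    for i in range(7):
        if i%2==0: ax.append(-A[:,2]);og.append(o); A=A@Rz(-q[i]+(np.pi/2 if i==6 else 0))
        else: ax.append(A[:,1]);og.append(o); A=A@Ry(q[i])
        if i==0: o=o+np.array([0,0,.2871])-.0305*A[:,1]
        elif i in(2,4,6): o=o+A@np.array(L[i])
    ax=np.array(ax);og=np.array(og)
    return o,A,np.vstack([np.cross(ax,o-og).T,ax.T])
VL=.7*np.array([2.39,2.39,3.14,3.14,3.14,3.14,3.14])*.1
def track(q,poses,lam=1e-2):
    """follow list of (p,Rmat), one per row; returns q, max err over path"""
    E=[]
    for p,Q in poses:
        for _ in range(2):
            a,B,J=fj(q);e=np.r_[p-a,R.from_matrix(Q@B.T).as_rotvec()]
            dq=J.T@np.linalg.solve(J@J.T+lam**2*np.eye(6),e)
            s=max(1,np.max(abs(dq)/VL)); q=np.clip(q+dq/s,LO,HI)
        a,B,J=fj(q); E.append(np.linalg.norm(p-a)*1000+np.degrees(np.linalg.norm(R.from_matrix(Q@B.T).as_rotvec())))
    return q,np.array(E)
def leg(p0,R0,p1,R1):
    rv=(R0.inv()*R1).as_rotvec(); d=np.array(p1)-p0
    N=int(np.ceil(max(np.linalg.norm(d)/.019,np.degrees(np.linalg.norm(rv))/7.5,1)))
    return [(p0+d*k/N,(R0*R.from_rotvec(rv*k/N)).as_matrix()) for k in range(1,N+1)]
def path(p,Q,W):
    out=[]
    for a,b in W: out+=leg(p,Q,a,b); p,Q=np.array(a),b
    return out
E
cat > srch.py <<'E'
from fast import *; from kin import fk; from h import target,Rt
from bench import status
import sys,time
q=status.get_obs()['joints'].copy(); p,A=fk(q); print(np.abs(fj(q)[0]-p).max(),np.abs(fj(q)[1]-A.as_matrix()).max())
fin=[target(16,70,0),target(16,70,28),target(16,16,28)]
rng=np.random.default_rng(int(sys.argv[1])); best=[];t=time.time()
while time.time()-t<240:
    W=[]
    for k in range(rng.integers(1,3)):
        az=rng.uniform(-1.3,1.0);rad=rng.uniform(.45,.8)
        Qw=Rt(np.degrees(az)+rng.uniform(-120,120),0)*R.from_euler('xy',[rng.uniform(-30,40),rng.uniform(-40,40)],degrees=True)
        W.append((np.array([rad*np.cos(az),rad*np.sin(az),rng.uniform(.25,.45)]),Qw))
    P=path(p,A,W); n1=len(P)
    if n1>80: continue
    q1,e1=track(q,P)
    if np.isnan(q1).any(): continue
    q2,e2=track(q1,path(*W[-1],fin[:1]))
    q3,e3=track(q2,path(*fin[0],fin[1:]))
    c=e3[-1]+.05*e3.max()
    best.append((c,n1,W,q2,q3,e1.max(),e2.max(),e3.max()));best.sort(key=lambda b:b[0]+.02*b[1]);best=best[:3]
for b in best:
    print(round(b[0],2),b[1],[(w[0].round(3).tolist(),w[1].as_rotvec().round(3).tolist()) for w in b[2]],'lvl',b[3].round(2),'end',b[4].round(2),'err',np.round(b[5:],1))
E
for i in 1 2 3 4; do python3 srch.py $i > o$i & done; wait; cat o1 o2 o3 o4
```

```text
2.220446049250313e-16 3.3306690738754696e-16
0.03 46 [([0.606, -0.057, 0.315], [-2.29, 0.84, 0.229]), ([0.281, -0.441, 0.365], [0.875, 2.304, 0.317])] lvl [ 0.78  0.71 -1.16  1.9   0.75  1.06 -0.65] end [ 0.77  0.47 -0.97  2.34  1.57  0.37 -1.46] err [289.5 379.7   0.5]
0.02 50 [([0.398, -0.212, 0.425], [-0.711, -2.526, -0.54]), ([0.551, 0.342, 0.267], [2.742, 0.05, 1.006])] lvl [ 0.83  0.79 -1.27  1.9   0.84  1.13 -0.71] end [ 0.93  0.58 -1.18  2.33  1.57  0.53 -1.41] err [33.9 12.9  0.3]
0.03 54 [([0.299, -0.377, 0.287], [-2.533, 1.375, 0.448]), ([0.419, 0.195, 0.284], [-0.955, 2.331, 0.529])] lvl [ 0.92  0.67 -1.24  1.96  0.65  0.92 -0.98] end [ 0.86  0.52 -1.08  2.33  1.57  0.44 -1.43] err [143.6 261.    0.4]
2.220446049250313e-16 3.3306690738754696e-16
0.03 60 [([0.278, -0.512, 0.437], [-2.728, 1.176, -0.721]), ([0.587, -0.093, 0.418], [0.859, 2.448, 0.188])] lvl [ 0.75  0.68 -1.11  1.9   0.71  1.03 -0.61] end [ 0.69  0.43 -0.87  2.34  1.57  0.32 -1.48] err [227.2 275.6   0.6]
0.02 68 [([0.272, -0.422, 0.258], [-2.585, 0.195, -0.637]), ([0.499, 0.324, 0.325], [2.613, 0.744, 0.97
[... 401 characters left out ...]
e-16 3.3306690738754696e-16
0.17 50 [([0.534, -0.227, 0.406], [-2.191, 0.93, 0.573]), ([0.434, 0.309, 0.325], [0.62, -2.881, 1.059])] lvl [ 0.69  0.62 -1.    1.9   0.63  0.98 -0.55] end [ 0.51  0.37 -0.65  2.35  1.6   0.22 -1.54] err [246.6 230.1   0.7]
0.01 61 [([0.653, -0.373, 0.337], [0.317, 2.509, 0.361]), ([0.379, 0.298, 0.38], [2.653, 0.265, 0.339])] lvl [ 0.85  0.82 -1.32  1.9   0.88  1.17 -0.74] end [ 0.97  0.64 -1.26  2.33  1.58  0.59 -1.39] err [0.1 8.8 0.3]
0.02 76 [([0.229, -0.524, 0.255], [-2.533, -0.587, -0.518]), ([0.43, 0.277, 0.252], [2.804, 0.499, 0.698])] lvl [ 0.82  0.78 -1.26  1.9   0.83  1.12 -0.71] end [ 0.91  0.57 -1.16  2.33  1.57  0.51 -1.41] err [184.8   0.    0.3]
```

```bash
cat > grid.py <<'E'
from fast import *; from kin import fk; from h import target,Rt
from bench import status
import time
q=status.get_obs()['joints'].copy(); p,A=fk(q); fin=[target(16,70,0),target(16,70,28),target(16,16,28)]
out=[];t=time.time()
for x in (.4,.5,.6):
  for y in (.3,.15,-.15,-.3,0):
    for z in (.25,.38):
      for yaw in (-120,-90,-60,60,90,120):
       for rt in (0,25):
        if time.time()-t>300: break
        # turn done via explicit z turn; then translate
        W=[(np.array([x,y,z]),Rt(3.35+yaw/2,-rt)),(np.array([x,y,z]),Rt(3.35+yaw,-rt)),(np.array([x,y,z]),Rt(3.35+yaw/2))]
        P=path(p,A,W); q1,e1=track(q,P); q2,e2=track(q1,path(*W[-1],fin[:1])); q3,e3=track(q2,path(*fin[0],fin[1:]))
        out.append((e3[-1]+.05*e3.max(),len(P),x,y,z,yaw,rt,q2.round(2),q3.round(2),np.round([e1.max(),e2.max(),e3.max()],1)))
out.sort(key=lambda b:b[0]+.02*b[1]+.03*b[9][0]); print(len(out))
for b in out[:8]: print(*b)
E
python3 grid.py
```

```text
360
46.90444085577191 20 0.5 0 0.25 90 25 [-0.88  0.76  1.2   2.   -0.86  1.01  0.8 ] [-0.5   0.32  0.52  2.41 -1.37  0.17  1.7 ] [ 0.2  0.  44.7]
49.12604448043561 23 0.6 0 0.38 60 25 [-0.87  0.73  1.16  2.   -0.82  0.98  0.77] [-0.42  0.31  0.41  2.4  -1.37  0.17  1.7 ] [ 0.1  0.  46.8]
49.598802968494255 28 0.4 -0.3 0.25 60 25 [-0.86  0.73  1.16  2.   -0.82  0.98  0.77] [-0.41  0.31  0.4   2.4  -1.37  0.17  1.7 ] [ 0.   0.  47.2]
52.43289288719698 26 0.6 0.15 0.38 60 25 [-0.86  0.71  1.14  2.   -0.8   0.97  0.75] [-0.38  0.3   0.37  2.4  -1.37  0.17  1.7 ] [ 0.4  0.  49.9]
52.98717846704869 29 0.5 -0.3 0.38 60 25 [-0.86  0.71  1.14  2.   -0.8   0.97  0.75] [-0.37  0.3   0.36  2.4  -1.37  0.17  1.7 ] [ 0.   0.  50.5]
53.666073143381 38 0.5 0.3 0.38 120 25 [-0.9   0.81  1.25  2.   -0.91  1.05  0.85] [-0.61  0.35  0.65  2.41 -1.37  0.21  1.69] [ 3.3  0.  51.1]
55.60441986098581 28 0.5 0.15 0.25 120 25 [-0.85  0.7   1.12  2.   -0.78  0.96  0.74] [-0.35  0.3   0.33  2.4  -1.37  0.17  1.7 ] [ 0.  0. 53.]
54.496954298901755 24 0.5 0.15 0.25 90 25 [-0.9   0.81  1.25  2.   -0.91  1.05  0.85] [-0.62  0.35  0.67  2.41 -1.37  0.22  1.69] [49.4  0.  51.9]
```

```bash
cat > chk.py <<'E'
from fast import *; from kin import fk; from h import target,Rt
from bench import status
q=status.get_obs()['joints'].copy(); p,A=fk(q); fin=[target(16,70,0),target(16,70,28),target(16,16,28)]
W1=(np.array([.653,-.373,.337]),R.from_rotvec([.317,2.509,.361])); W2=(np.array([.379,.298,.38]),R.from_rotvec([2.653,.265,.339]))
W3=(np.array([.398,-.212,.425]),R.from_rotvec([-.711,-2.526,-.54])); W4=(np.array([.551,.342,.267]),R.from_rotvec([2.742,.05,1.006]))
print(W1[1].as_matrix().round(2),W2[1].as_matrix().round(2))
for nm,W in (('a',[W1,W2]),('w2',[W2]),('b',[W3,W4]),('w1w4',[W1,W4]),('w4',[W4])):
  for lam in (1e-3,1e-2,5e-2):
    Q=q;pp=(p,A);s=[]
    for w in W+fin:
        P=path(*pp,[w]);Q,e=track(Q,P,lam);pp=w;s.append((len(P),e.max().round(1),e[-1].round(1),Q.round(2).tolist()))
    print(nm,lam); [print('   ',*x) for x in s]
E
python3 chk.py
```

```text
[[-0.8   0.15  0.58]
 [ 0.3   0.94  0.19]
 [-0.51  0.32 -0.8 ]] [[ 0.95  0.13  0.28]
 [ 0.24 -0.88 -0.41]
 [ 0.19  0.46 -0.87]]
a 0.001
    22 0.0 0.0 [0.18, 0.41, 0.68, 1.64, -0.98, 1.07, 2.55]
    39 0.0 0.0 [-0.13, 0.34, -1.24, 1.69, 0.68, 1.73, -2.8]
    25 8.8 0.0 [0.85, 0.82, -1.32, 1.9, 0.88, 1.17, -0.74]
    4 0.2 0.2 [1.1, 0.56, -1.4, 2.29, 1.32, 0.59, -1.16]
    3 0.0 0.0 [0.97, 0.64, -1.26, 2.33, 1.58, 0.59, -1.39]
a 0.01
    22 0.0 0.0 [0.18, 0.41, 0.68, 1.64, -0.98, 1.07, 2.55]
    39 0.1 0.0 [-0.13, 0.34, -1.24, 1.69, 0.68, 1.73, -2.8]
    25 8.9 0.0 [0.85, 0.82, -1.32, 1.9, 0.88, 1.17, -0.74]
    4 0.3 0.3 [1.1, 0.56, -1.4, 2.29, 1.32, 0.59, -1.16]
    3 0.0 0.0 [0.97, 0.64, -1.26, 2.33, 1.58, 0.59, -1.39]
a 0.05
    22 0.3 0.0 [0.18, 0.41, 0.68, 1.64, -0.99, 1.07, 2.56]
    39 2.0 0.0 [-0.12, 0.34, -1.24, 1.69, 0.68, 1.73, -2.8]
    25 10.3 0.0 [0.85, 0.82, -1.32, 1.9, 0.88, 1.17, -0.74]
    4 1.2 1.2 [1.11, 0.56, -1.4, 2.29, 1.31, 0.59, -1.15]
    3 0.5 0.4 [0.98, 0.64, -1.26, 2.33, 1.58, 0.6, -1.39]
w2 0.001
    22 451.8 0.0 [-2.15, 0.23, 1.24, 1.8, 0.28, 1.43, -2.3
[... 2628 characters left out ...]
7, 0.65, -1.81]
    22 56.9 0.0 [-0.52, 0.46, 0.59, 1.98, -0.35, 0.8, 0.33]
    4 13.9 13.9 [-0.42, 0.18, 0.4, 2.37, -0.56, 0.17, 0.54]
    3 76.9 76.9 [-0.04, 0.28, -0.03, 2.38, -0.91, 0.17, 0.9]
w4 0.01
    20 100.6 84.5 [-1.98, 0.91, 1.46, 2.01, -0.57, 0.65, -1.81]
    22 57.0 0.0 [-0.52, 0.46, 0.59, 1.98, -0.35, 0.8, 0.33]
    4 13.8 13.8 [-0.43, 0.18, 0.4, 2.37, -0.56, 0.17, 0.54]
    3 76.7 76.7 [-0.04, 0.28, -0.03, 2.38, -0.91, 0.17, 0.9]
w4 0.05
    20 97.9 87.2 [-1.98, 0.91, 1.46, 2.01, -0.58, 0.65, -1.8]
    22 59.0 0.0 [-0.53, 0.47, 0.6, 1.98, -0.36, 0.8, 0.34]
    4 11.4 11.4 [-0.47, 0.17, 0.44, 2.37, -0.54, 0.17, 0.52]
    3 69.9 69.9 [-0.09, 0.28, 0.03, 2.38, -0.87, 0.17, 0.86]
```

```bash
cat > rows.py <<'E'
# usage: rows.py TARGET [N]  prints rows from the present commanded pose
from fast import *; from h import target,Rt,plan,cur
import sys,json
T={'W1':(np.array([.653,-.373,.337]),R.from_rotvec([.317,2.509,.361])),'W2':(np.array([.379,.298,.38]),R.from_rotvec([2.653,.265,.339])),
'L':target(16,70,0),'T':target(16,70,28),'D':target(16,17,28)}
t=T[sys.argv[1]] if sys.argv[1] in T else target(*map(float,sys.argv[1].split(',')))
p,Q,o=cur(); N=int(sys.argv[2]) if len(sys.argv)>2 else len(leg(p,Q,*t))
print(o['joints'].round(2).tolist()); rows=[[round(a,2) for a in x[:3]]+[round(a,3) for a in x[3:]] for x in plan(p,Q,*t,N)]
for i in range(0,N,12): print(json.dumps(rows[i:i+12]).replace(' ',''))
e=track(o['joints'],leg(p,Q,*t)); print('sim end',e[0].round(2).tolist(),e[1].max().round(1))
E
python3 rows.py W1
```

```text
[-0.94, 0.42, 1.14, 2.03, -0.54, 0.92, 0.56]
[[-0.8,0.24,-0.35,-0.032,-0.013,-0.07],[-0.82,0.2,-0.34,-0.032,-0.013,-0.07],[-0.83,0.17,-0.33,-0.032,-0.013,-0.07],[-0.84,0.13,-0.31,-0.032,-0.013,-0.07],[-0.85,0.09,-0.3,-0.032,-0.013,-0.07],[-0.86,0.05,-0.29,-0.032,-0.013,-0.07],[-0.86,0.01,-0.28,-0.032,-0.013,-0.07],[-0.87,-0.03,-0.27,-0.032,-0.013,-0.07],[-0.87,-0.07,-0.27,-0.032,-0.013,-0.07],[-0.86,-0.11,-0.26,-0.032,-0.013,-0.07],[-0.86,-0.15,-0.25,-0.032,-0.013,-0.07],[-0.85,-0.19,-0.25,-0.032,-0.013,-0.07]]
[[-0.84,-0.23,-0.24,-0.032,-0.013,-0.07],[-0.83,-0.27,-0.24,-0.032,-0.013,-0.07],[-0.82,-0.31,-0.24,-0.032,-0.013,-0.07],[-0.8,-0.35,-0.24,-0.032,-0.013,-0.07],[-0.79,-0.39,-0.24,-0.032,-0.013,-0.07],[-0.77,-0.43,-0.24,-0.032,-0.013,-0.07],[-0.74,-0.46,-0.25,-0.032,-0.013,-0.07],[-0.72,-0.5,-0.25,-0.032,-0.013,-0.07],[-0.69,-0.53,-0.26,-0.032,-0.013,-0.07],[-0.67,-0.56,-0.27,-0.032,-0.013,-0.07]]
sim end [0.18, 0.41, 0.68, 1.64, -0.98, 1.07, 2.55] 0.0
```

```bash
python3 -m crank '[[-0.8,0.24,-0.35,-0.032,-0.013,-0.07],[-0.82,0.2,-0.34,-0.032,-0.013,-0.07],[-0.83,0.17,-0.33,-0.032,-0.013,-0.07],[-0.84,0.13,-0.31,-0.032,-0.013,-0.07],[-0.85,0.09,-0.3,-0.032,-0.013,-0.07],[-0.86,0.05,-0.29,-0.032,-0.013,-0.07],[-0.86,0.01,-0.28,-0.032,-0.013,-0.07],[-0.87,-0.03,-0.27,-0.032,-0.013,-0.07],[-0.87,-0.07,-0.27,-0.032,-0.013,-0.07],[-0.86,-0.11,-0.26,-0.032,-0.013,-0.07],[-0.86,-0.15,-0.25,-0.032,-0.013,-0.07],[-0.85,-0.19,-0.25,-0.032,-0.013,-0.07]]' >/dev/null
python3 -m crank '[[-0.84,-0.23,-0.24,-0.032,-0.013,-0.07],[-0.83,-0.27,-0.24,-0.032,-0.013,-0.07],[-0.82,-0.31,-0.24,-0.032,-0.013,-0.07],[-0.8,-0.35,-0.24,-0.032,-0.013,-0.07],[-0.79,-0.39,-0.24,-0.032,-0.013,-0.07],[-0.77,-0.43,-0.24,-0.032,-0.013,-0.07],[-0.74,-0.46,-0.25,-0.032,-0.013,-0.07],[-0.72,-0.5,-0.25,-0.032,-0.013,-0.07],[-0.69,-0.53,-0.26,-0.032,-0.013,-0.07],[-0.67,-0.56,-0.27,-0.032,-0.013,-0.07]]'
python3 rows.py W2
```

```text
clock: 12.45
tcp_pos: [0.6526, -0.374, 0.3346]
orientation: [0.321, 2.511, 0.363]
contact_force: [1.0, 0.1, -1.6]
grip_width: 0.0075
gripper_force: 80.5
[0.18, 0.41, 0.68, 1.64, -0.98, 1.07, 2.55]
[[0.52,0.77,-0.09,0.013,-0.026,0.078],[0.56,0.74,-0.11,0.013,-0.026,0.078],[0.6,0.7,-0.12,0.013,-0.026,0.078],[0.64,0.66,-0.14,0.013,-0.026,0.078],[0.68,0.62,-0.17,0.013,-0.026,0.078],[0.71,0.57,-0.18,0.013,-0.026,0.078],[0.74,0.53,-0.21,0.013,-0.026,0.078],[0.77,0.48,-0.23,0.013,-0.026,0.078],[0.79,0.43,-0.25,0.013,-0.026,0.078],[0.81,0.38,-0.27,0.013,-0.026,0.078],[0.82,0.33,-0.29,0.013,-0.026,0.078],[0.84,0.27,-0.31,0.013,-0.026,0.078]]
[[0.84,0.22,-0.33,0.013,-0.026,0.078],[0.85,0.16,-0.35,0.013,-0.026,0.078],[0.85,0.1,-0.37,0.013,-0.026,0.078],[0.85,0.05,-0.38,0.013,-0.026,0.078],[0.84,-0.01,-0.4,0.013,-0.026,0.078],[0.83,-0.06,-0.42,0.013,-0.026,0.078],[0.82,-0.12,-0.43,0.013,-0.026,0.078],[0.8,-0.17,-0.45,0.013,-0.026,0.078],[0.78,-0.23,-0.46,0.013,-0.026,0.078],[0.75,-0.28,-0.48,0.013,-0.026,0.078],[0.72,-0.33,-0.49,0.013,-0.026,0.078],[0.69,-0.38,-0.5,0.013,-0.026,0.078]]
[[0.66,-0.42,-0.51,0.013,-0.026,0.078],[0.62,-0.47,-0.52,0.013,-0.026,0.078],[0.58,-0.51,-0.53,0.013,-0.026,0.078],[0.53,-0.55,-0.53,0.013,-0.026,0.078],[0.49,-0.58,-0.54,0.013,-0.026,0.078],[0.44,-0.62,-0.54,0.013,-0.026,0.078],[0.39,-0.65,-0.54,0.013,-0.026,0.078],[0.34,-0.68,-0.54,0.013,-0.026,0.078],[0.28,-0.7,-0.54,0.013,-0.026,0.078],[0.23,-0.72,-0.54,0.013,-0.026,0.078],[0.17,-0.74,-0.54,0.013,-0.026,0.078],[0.12,-0.76,-0.53,0.013,-0.026,0.078]]
[[0.06,-0.77,-0.53,0.013,-0.026,0.078],[0.0,-0.77,-0.52,0.013,-0.026,0.078],[-0.06,-0.78,-0.51,0.013,-0.026,0.078]]
sim end [-0.13, 0.34, -1.24, 1.69, 0.68, 1.73, -2.8] 0.1
```

```bash
python3 -m crank '[[0.52,0.77,-0.09,0.013,-0.026,0.078],[0.56,0.74,-0.11,0.013,-0.026,0.078],[0.6,0.7,-0.12,0.013,-0.026,0.078],[0.64,0.66,-0.14,0.013,-0.026,0.078],[0.68,0.62,-0.17,0.013,-0.026,0.078],[0.71,0.57,-0.18,0.013,-0.026,0.078],[0.74,0.53,-0.21,0.013,-0.026,0.078],[0.77,0.48,-0.23,0.013,-0.026,0.078],[0.79,0.43,-0.25,0.013,-0.026,0.078],[0.81,0.38,-0.27,0.013,-0.026,0.078],[0.82,0.33,-0.29,0.013,-0.026,0.078],[0.84,0.27,-0.31,0.013,-0.026,0.078]]' >/dev/null
python3 -m crank '[[0.84,0.22,-0.33,0.013,-0.026,0.078],[0.85,0.16,-0.35,0.013,-0.026,0.078],[0.85,0.1,-0.37,0.013,-0.026,0.078],[0.85,0.05,-0.38,0.013,-0.026,0.078],[0.84,-0.01,-0.4,0.013,-0.026,0.078],[0.83,-0.06,-0.42,0.013,-0.026,0.078],[0.82,-0.12,-0.43,0.013,-0.026,0.078],[0.8,-0.17,-0.45,0.013,-0.026,0.078],[0.78,-0.23,-0.46,0.013,-0.026,0.078],[0.75,-0.28,-0.48,0.013,-0.026,0.078],[0.72,-0.33,-0.49,0.013,-0.026,0.078],[0.69,-0.38,-0.5,0.013,-0.026,0.078]]' >/dev/null
python3 -m crank '[[0.66,-0.42,-0.51,0.013,-0.026,0.078],[0.62,-0.47,-0.52,0.013,-0.026,0.078],[0.58,-0.51,-0.53,0.013,-0.026,0.078],[0.53,-0.55,-0.53,0.013,-0.026,0.078],[0.49,-0.58,-0.54,0.013,-0.026,0.078],[0.44,-0.62,-0.54,0.013,-0.026,0.078],[0.39,-0.65,-0.54,0.013,-0.026,0.078],[0.34,-0.68,-0.54,0.013,-0.026,0.078],[0.28,-0.7,-0.54,0.013,-0.026,0.078],[0.23,-0.72,-0.54,0.013,-0.026,0.078],[0.17,-0.74,-0.54,0.013,-0.026,0.078],[0.12,-0.76,-0.53,0.013,-0.026,0.078]]' >/dev/null
python3 -m crank '[[0.06,-0.77,-0.53,0.013,-0.026,0.078],[0,-0.77,-0.52,0.013,-0.026,0.078],[-0.06,-0.78,-0.51,0.013,-0.026,0.078]]'
sed -i "s/'L':target(16,70,0)/'L':target(16,90,0)/" rows.py; python3 rows.py L
```

```text
clock: 16.35
tcp_pos: [0.3677, 0.2863, 0.3748]
orientation: [2.644, 0.308, 0.334]
contact_force: [-0.1, 0.3, -1.6]
grip_width: 0.008
gripper_force: 80.5
[-0.09, 0.31, -1.26, 1.73, 0.66, 1.71, -2.77]
[[0.09,0.38,0.84,0.028,0.01,-0.072],[0.06,0.4,0.83,0.028,0.01,-0.072],[0.03,0.42,0.82,0.028,0.01,-0.072],[-0.0,0.44,0.81,0.028,0.01,-0.072],[-0.03,0.46,0.8,0.028,0.01,-0.072],[-0.07,0.48,0.79,0.028,0.01,-0.072],[-0.1,0.49,0.78,0.028,0.01,-0.072],[-0.13,0.5,0.77,0.028,0.01,-0.072],[-0.17,0.51,0.75,0.028,0.01,-0.072],[-0.2,0.51,0.74,0.028,0.01,-0.072],[-0.24,0.52,0.73,0.028,0.01,-0.072],[-0.27,0.52,0.71,0.028,0.01,-0.072]]
[[-0.31,0.52,0.7,0.028,0.01,-0.072],[-0.34,0.52,0.69,0.028,0.01,-0.072],[-0.38,0.51,0.67,0.028,0.01,-0.072],[-0.41,0.5,0.66,0.028,0.01,-0.072],[-0.44,0.49,0.64,0.028,0.01,-0.072],[-0.48,0.48,0.63,0.028,0.01,-0.072],[-0.51,0.47,0.61,0.028,0.01,-0.072],[-0.54,0.45,0.6,0.028,0.01,-0.072],[-0.57,0.43,0.59,0.028,0.01,-0.072],[-0.6,0.41,0.57,0.028,0.01,-0.072],[-0.62,0.39,0.56,0.028,0.01,-0.072],[-0.65,0.37,0.55,0.028,0.01,-0.072]]
sim end [0.85, 0.78, -1.31, 1.88, 0.83, 1.17, -0.71] 8.2
```

```bash
python3 -m crank '[[0.09,0.38,0.84,0.028,0.01,-0.072],[0.06,0.4,0.83,0.028,0.01,-0.072],[0.03,0.42,0.82,0.028,0.01,-0.072],[0,0.44,0.81,0.028,0.01,-0.072],[-0.03,0.46,0.8,0.028,0.01,-0.072],[-0.07,0.48,0.79,0.028,0.01,-0.072],[-0.1,0.49,0.78,0.028,0.01,-0.072],[-0.13,0.5,0.77,0.028,0.01,-0.072],[-0.17,0.51,0.75,0.028,0.01,-0.072],[-0.2,0.51,0.74,0.028,0.01,-0.072],[-0.24,0.52,0.73,0.028,0.01,-0.072],[-0.27,0.52,0.71,0.028,0.01,-0.072]]'
python3 -m crank '[[-0.31,0.52,0.7,0.028,0.01,-0.072],[-0.34,0.52,0.69,0.028,0.01,-0.072],[-0.38,0.51,0.67,0.028,0.01,-0.072],[-0.41,0.5,0.66,0.028,0.01,-0.072],[-0.44,0.49,0.64,0.028,0.01,-0.072],[-0.48,0.48,0.63,0.028,0.01,-0.072],[-0.51,0.47,0.61,0.028,0.01,-0.072],[-0.54,0.45,0.6,0.028,0.01,-0.072],[-0.57,0.43,0.59,0.028,0.01,-0.072],[-0.6,0.41,0.57,0.028,0.01,-0.072],[-0.62,0.39,0.56,0.028,0.01,-0.072],[-0.65,0.37,0.55,0.028,0.01,-0.072]]'
python3 rows.py T 5; python3 -c "
from h import *
p,Q,o=cur();print(where(p,Q))"
```

```text
clock: 17.55
tcp_pos: [0.4605, 0.1283, 0.2473]
orientation: [2.569, 1.314, 0.196]
contact_force: [0.4, 0.9, -2.9]
grip_width: 0.0079
gripper_force: 80.5
clock: 18.75
tcp_pos: [0.5529, -0.0288, 0.1197]
orientation: [2.151, 2.28, 0.011]
contact_force: [0.3, 0.1, -3.2]
grip_width: 0.0075
gripper_force: 80.5
[0.84, 0.74, -1.27, 1.88, 0.79, 1.13, -0.67]
[[0.02,-0.17,-0.06,-0.122,0.0,-0.0],[0.02,-0.17,-0.07,-0.122,0.0,-0.0],[0.02,-0.16,-0.09,-0.122,0.0,-0.0],[0.02,-0.15,-0.1,-0.122,0.0,-0.0],[0.02,-0.14,-0.12,-0.122,0.0,-0.0]]
sim end [1.03, 0.45, -1.27, 2.29, 1.24, 0.47, -1.12] 0.5
X 13.59 Y 2.09 Z 90.32 th 0.55 yaw -0.02 roll -0.00
```

```bash
python3 -m crank '[[0.02,-0.17,-0.06,-0.122,0,0],[0.02,-0.17,-0.07,-0.122,0,0],[0.02,-0.16,-0.09,-0.122,0,0],[0.02,-0.15,-0.1,-0.122,0,0],[0.02,-0.14,-0.12,-0.122,0,0],[0,0,0,0,0,0],[0,0,0,0,0,0]]'
python3 -c "
from h import *
p,Q,o=cur();print(where(p,Q))"; python3 rows.py 16,33,28 4
```

```text
clock: 19.45
tcp_pos: [0.5348, -0.0275, 0.126]
orientation: [1.897, 2.007, 0.499]
contact_force: [0.6, -0.6, -1.7]
grip_width: 0.0076
gripper_force: 80.5
X 16.77 Y -0.17 Z 70.59 th 28.01 yaw -0.07 roll 0.11
[1.02, 0.44, -1.25, 2.29, 1.23, 0.46, -1.12]
[[-0.0,-0.21,0.42,0.0,0.001,-0.0],[-0.0,-0.21,0.42,0.0,0.001,-0.0],[-0.0,-0.21,0.42,0.0,0.001,-0.0],[-0.0,-0.21,0.42,0.0,0.001,-0.0]]
sim end [0.91, 0.5, -1.13, 2.32, 1.46, 0.45, -1.33] 0.0
```

```bash
python3 -m crank '[[0,-0.21,0.42,0,0,0],[0,-0.21,0.42,0,0,0],[0,-0.21,0.42,0,0,0],[0,-0.21,0.42,0,0,0],[0,0,0,0,0,0],[0,0,0,0,0,0]]'
python3 - <<'E'
from h import *
p,Q,o=cur();print(where(p,Q)); f=grab('wrist'); save(f,'w4.png',(90,110,340,320),3)
E
```

```text
clock: 20.05
tcp_pos: [0.5374, -0.026, 0.0889]
orientation: [1.897, 2.008, 0.504]
contact_force: [0.7, -0.0, -1.5]
grip_width: 0.0078
gripper_force: 80.5
X 14.03 Y -1.68 Z 33.41 th 28.10 yaw -0.11 roll -0.09
```

View pics/w4.png

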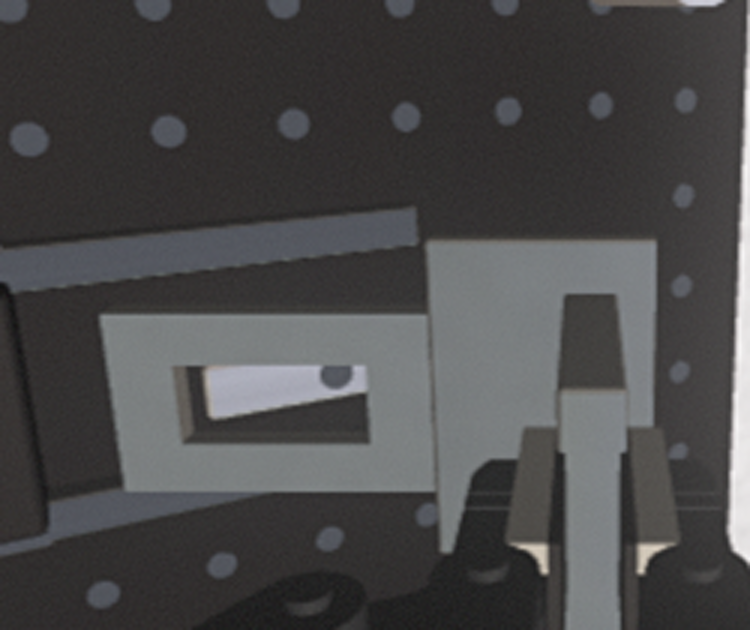

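The head and its dark centre dot show through the eye. The head's end is at crop (205..210, 365..419), and the eye's upper rim runs from (173,366) to (368,365). I'll check the offsets numerically.

```bash
python3 - <<'E'
from h import *
f=load('wrist'); p,Q,o=cur(); print(where(p,Q))
C=lambda x,y:(x/3+90-.3,y/3+110-.3)
w=px2w(f,*C(210,419),z=.033); w2=px2w(f,*C(336,374),z=.033)
d=-np.array([np.cos(np.radians(SY)),np.sin(np.radians(SY)),0]); n=np.array([-d[1],d[0],0])
print('corner',(w-SP)@d*1000,(w-SP)@n*1000,'dot',(w2-SP)@d*1000,(w2-SP)@n*1000)
# plate: intersect rays with tool plane z=10.75mm (top face)
T=np.linalg.inv(f['world_to_cam'])
for a in [(173,366),(368,365),(370,442),(100,315),(124,491),(427,312)]:
    x=px2w(f,*C(*a),d=1.); o0=T[:3,3]; A=Q.inv().apply(o0-p); B=Q.inv().apply(x-o0); t=(.01075-A[2])/B[2]; print(a,((A+B*t)*1000).round(1))
E
```

```text
X 14.10 Y -1.53 Z 33.59 th 28.13 yaw -0.10 roll -0.07
corner 26.264654407262178 5.534446710047002 dot 0.3552172237310175 0.5886897195549532
(173, 366) [  7.6 -78.6  10.8]
(368, 365) [  7.7 -42.2  10.8]
(370, 442) [ -7.9 -42.8  10.8]
(100, 315) [ 17.6 -90.8  10.8]
(124, 491) [-18.2 -91.2  10.8]
(427, 312) [ 18.1 -30.7  10.8]
```

```bash
sed -i 's/OFF=np.array(\[-.001,-.0609/OFF=np.array([-.0004,-.0606/' h.py; python3 -c "
from h import *
p,Q,o=cur();print(where(p,Q))"; python3 rows.py 15,15.5,28 4
```

```text
X 13.84 Y -2.13 Z 33.73 th 28.13 yaw -0.10 roll -0.07
[0.91, 0.5, -1.14, 2.32, 1.47, 0.46, -1.33]
[[-0.03,-0.12,0.2,0.001,-0.0,-0.001],[-0.03,-0.12,0.2,0.001,-0.0,-0.001],[-0.03,-0.12,0.2,0.001,-0.0,-0.001],[-0.03,-0.12,0.2,0.001,-0.0,-0.001]]
sim end [0.88, 0.54, -1.11, 2.33, 1.57, 0.47, -1.42] 0.0
```

```bash
python3 -m crank '[[-0.03,-0.12,0.2,0,0,0],[-0.03,-0.12,0.2,0,0,0],[-0.03,-0.12,0.2,0,0,0],[-0.03,-0.12,0.2,0,0,0],[0,0,0,0,0,0],[0,0,0,0,0,0]]'
python3 -c "
from h import *
p,Q,o=cur();print(where(p,Q),o['contact_force'],o['moment'].round(2))"; python3 rows.py -- -6,15.5,28 6 2>/dev/null || sed -i 's/sys.argv\[1\]/sys.argv[1].strip()/g' rows.py; python3 rows.py " -6,15.5,28" 6
```

```text
clock: 20.7
tcp_pos: [0.5352, -0.0287, 0.0697]
orientation: [1.896, 2.009, 0.503]
contact_force: [0.6, -0.2, -2.8]
grip_width: 0.0075
gripper_force: 80.5
X 16.13 Y 0.41 Z 14.37 th 28.06 yaw -0.05 roll -0.04 [ 0.56993764 -0.19807885 -2.79062297] [-0.04  0.75  0.01]
[0.89, 0.55, -1.12, 2.33, 1.58, 0.47, -1.43]
[[0.0,0.17,0.08,0.0,-0.0,-0.0],[0.0,0.17,0.08,0.0,-0.0,-0.0],[0.0,0.17,0.08,0.0,-0.0,-0.0],[0.0,0.17,0.08,0.0,-0.0,-0.0],[0.0,0.17,0.08,0.0,-0.0,-0.0],[0.0,0.17,0.08,0.0,-0.0,-0.0]]
sim end [0.86, 0.57, -1.1, 2.29, 1.54, 0.49, -1.38] 0.0
```

```bash
python3 -m crank '[[0,0.15,0.02,0,0,0],[0,0.17,0.08,0,0,0],[0,0.17,0.08,0,0,0],[0,0.17,0.08,0,0,0],[0,0.17,0.08,0,0,0],[0,0.17,0.08,0,0,0],[0,0,0,0,0,0]]'
python3 -c "
from h import *
p,Q,o=cur();print(where(p,Q),o['contact_force'],o['moment'].round(2))"; python3 rows.py " -11,15.5,28" 4
```

```text
clock: 21.4
tcp_pos: [0.5577, -0.0275, 0.0721]
orientation: [1.896, 2.008, 0.503]
contact_force: [0.3, 0.0, -1.6]
grip_width: 0.0076
gripper_force: 80.5
X -6.42 Y 0.46 Z 16.75 th 28.12 yaw -0.07 roll -0.04 [ 0.25916013  0.02213556 -1.60174474] [-0.04  0.72  0.04]
[0.86, 0.57, -1.1, 2.29, 1.54, 0.49, -1.38]
[[0.01,0.04,0.04,0.001,-0.0,-0.0],[0.01,0.04,0.04,0.001,-0.0,-0.0],[0.01,0.04,0.04,0.001,-0.0,-0.0],[0.01,0.04,0.04,0.001,-0.0,-0.0]]
sim end [0.85, 0.58, -1.1, 2.28, 1.54, 0.49, -1.37] 0.0
```

```bash
python3 -m crank '[[0,0.04,0.025,0,0,0],[0,0.04,0.025,0,0,0],[0,0.04,0.025,0,0,0],[0,0.04,0.025,0,0,0],[0,0,0,0,0,0]]'
python3 -c "
from h import *
p,Q,o=cur();print(where(p,Q),o['contact_force'],o['moment'].round(2))"
python3 -m crank '[[0,0.03,0.016,0,0,0],[0,0,0,0,0,0]]'
python3 -c "
from h import *
p,Q,o=cur();print(where(p,Q),o['contact_force'],o['moment'].round(2))"
```

```text
clock: 21.9
tcp_pos: [0.5608, -0.0274, 0.0717]
orientation: [1.896, 2.008, 0.503]
contact_force: [-0.0, -0.3, -2.3]
grip_width: 0.0075
gripper_force: 80.5
X -9.56 Y 0.54 Z 16.33 th 28.09 yaw -0.05 roll -0.02 [-0.03303856 -0.3298536  -2.26563837] [-0.01  0.69 -0.01]
clock: 22.1
tcp_pos: [0.5615, -0.0273, 0.0717]
orientation: [1.896, 2.008, 0.503]
contact_force: [-0.2, 0.1, -2.3]
grip_width: 0.0074
gripper_force: 80.5
X -10.21 Y 0.52 Z 16.36 th 28.09 yaw -0.05 roll -0.02 [-0.1812452   0.08647818 -2.2739024 ] [-0.01  0.76 -0.03]
```

```bash
python3 - <<'E'
from h import *
p,Q,o=cur()
for th in (23.5,19,14.5,10,5,0):
    t=np.radians(th); a=target(5.4-18*np.cos(t),7.7+18*np.sin(t),th)
    print(plan(p,Q,*a,1)[0],a[0].round(4)); p,Q=a
E
```

```text
[0.028, 0.062, 0.332, 0.102, -0.0, -0.001] [ 0.5657 -0.0265  0.0664]
[-0.0, 0.054, 0.311, 0.1, 0.0, -0.0] [ 0.5691 -0.0263  0.0612]
[-0.0, 0.054, 0.311, 0.1, -0.0, 0.0] [ 0.5722 -0.0261  0.0556]
[0.0, 0.054, 0.311, 0.1, 0.0, -0.0] [ 0.5747 -0.026   0.0499]
[-0.0, 0.058, 0.346, 0.111, -0.0, -0.0] [ 0.5771 -0.0258  0.0433]
[0.0, 0.058, 0.346, 0.111, 0.0, 0.0] [ 0.5789 -0.0257  0.0365]
```

```bash
python3 -m crank '[[0.025,0.06,0.33,0.102,0,0],[0,0.054,0.311,0.1,0,0],[0,0,0,0,0,0]]'
python3 -c "
from h import *
p,Q,o=cur();print(where(p,Q),o['contact_force'],o['moment'].round(2))"
python3 - <<'E'
from h import *
p,Q,o=cur()
for th in (14.5,10,5,0):
    t=np.radians(th); a=target(5.4-18*np.cos(t),7.7+18*np.sin(t),th)
    print(plan(p,Q,*a,1)[0]); p,Q=a
E
```

```text
clock: 22.4
tcp_pos: [0.5707, -0.0264, 0.0618]
orientation: [1.987, 2.1, 0.357]
contact_force: [-2.7, -0.8, -0.8]
grip_width: 0.0077
gripper_force: 80.6
X -13.37 Y 0.03 Z 13.97 th 19.22 yaw -0.19 roll -0.07 [-2.68964174 -0.84615616 -0.77520885] [-0.08  0.91  0.02]
[0.011, -0.033, 0.313, 0.105, -0.0, -0.004]
[0.0, 0.054, 0.311, 0.1, 0.0, -0.0]
[-0.0, 0.058, 0.346, 0.111, -0.0, -0.0]
[0.0, 0.058, 0.346, 0.111, 0.0, 0.0]
```

```bash
python3 - <<'E'
from h import *
p,Q,o=cur(); print(where(p,Q))
for th in (14.5,10,5,0):
    t=np.radians(th); a=target(4.1-18*np.cos(t),7.7+18*np.sin(t),th)
    print(plan(p,Q,*a,1)[0]); p,Q=a
E
```

```text
X -13.37 Y 0.03 Z 13.97 th 19.22 yaw -0.19 roll -0.07
[0.011, 0.028, 0.334, 0.105, -0.0, -0.004]
[0.0, 0.054, 0.311, 0.1, 0.0, -0.0]
[-0.0, 0.058, 0.346, 0.111, -0.0, -0.0]
[0.0, 0.058, 0.346, 0.111, 0.0, 0.0]
```

```bash
python3 -m crank '[[0.01,0.02,0.33,0.105,0,-0.004],[0,0,0,0,0,0]]'
python3 -c "
from h import *
p,Q,o=cur();print(where(p,Q),o['contact_force'],o['moment'].round(2))"
python3 -m crank '[[0,0.054,0.311,0.1,0,0],[0,0,0,0,0,0]]'
python3 - <<'E'
from h import *
p,Q,o=cur();print(where(p,Q),o['contact_force'],o['moment'].round(2))
for th in (5,0):
    t=np.radians(th); a=target(4.1-18*np.cos(t),7.7+18*np.sin(t),th)
    print(plan(p,Q,*a,1)[0]); p,Q=a
E
```

```text
clock: 22.6
tcp_pos: [0.573, -0.0264, 0.0553]
orientation: [2.026, 2.15, 0.275]
contact_force: [-0.9, 0.6, -1.7]
grip_width: 0.0074
gripper_force: 80.5
X -12.91 Y 0.35 Z 11.81 th 14.59 yaw 0.03 roll 0.02 [-0.92826659  0.61554839 -1.70545945] [-0.06  0.41  0.05]
clock: 22.8
tcp_pos: [0.5753, -0.0264, 0.0493]
orientation: [2.067, 2.192, 0.194]
contact_force: [0.3, -0.3, -2.5]
grip_width: 0.0074
gripper_force: 80.5
X -12.94 Y 0.47 Z 10.11 th 10.14 yaw 0.02 roll 0.05 [ 0.30521398 -0.27357036 -2.5423971 ] [-0.07  0.19  0.02]
[0.022, 0.1, 0.324, 0.114, 0.001, 0.0]
[0.0, 0.058, 0.346, 0.111, 0.0, 0.0]
```

```bash
python3 -m crank '[[0.02,0.07,0.324,0.114,0,0],[0,0.058,0.346,0.111,0,0],[0,0,0,0,0,0],[0,0,0,0,0,0]]'
python3 -c "
from h import *
p,Q,o=cur();print(where(p,Q),o['contact_force'],o['moment'].round(2))
for x in plan(p,Q,*target(-12.5,1.5,0),3): print(x)
print(o['joints'].round(2))"
```

```text
clock: 23.2
tcp_pos: [0.578, -0.0255, 0.0362]
orientation: [2.152, 2.286, -0.001]
contact_force: [0.1, 0.3, -2.5]
grip_width: 0.0073
gripper_force: 80.5
X -11.79 Y -0.10 Z 7.32 th 0.06 yaw 0.09 roll 0.12 [ 0.10067283  0.30302276 -2.54210697] [-0.02 -0.09  0.  ]
[-0.004, 0.012, 0.098, 0.0, 0.001, 0.001]
[-0.004, 0.012, 0.098, 0.0, 0.001, 0.001]
[-0.004, 0.012, 0.098, 0.0, 0.001, 0.001]
[ 0.7   0.82 -1.08  1.87  0.87  1.01 -0.71]
```

```bash
python3 -m crank '[[0,0,0.09,0,0,0],[0,0,0.09,0,0,0],[0,0,0.07,0,0,0],[0,0,0,0,0,0]]'
python3 -c "
from h import *
p,Q,o=cur();print(where(p,Q),o['contact_force'],o['moment'].round(2))"
python3 -m crank '[[0,0,0.025,0,0,0],[0,0,0,0,0,0]]'
python3 -c "
from h import *
p,Q,o=cur();print(where(p,Q),o['contact_force'],o['moment'].round(2))"
python3 -m crank '[[0,0,0.025,0,0,0],[0,0,0,0,0,0]]'
python3 -c "
from h import *
p,Q,o=cur();print(where(p,Q),o['contact_force'],o['moment'].round(2))"
```

```text
clock: 23.6
tcp_pos: [0.578, -0.0258, 0.0315]
orientation: [-2.153, -2.287, 0.004]
contact_force: [-0.3, 0.5, -2.7]
grip_width: 0.0076
gripper_force: 80.4
X -11.73 Y 0.16 Z 2.86 th -0.11 yaw 0.10 roll 0.09 [-0.26020211  0.48551008 -2.70881034] [ 0.   -0.01  0.04]
clock: 23.8
tcp_pos: [0.5783, -0.0255, 0.0311]
orientation: [-2.153, -2.287, 0.004]
contact_force: [-0.1, 0.2, -2.1]
grip_width: 0.0074
gripper_force: 80.4
X -12.01 Y -0.10 Z 2.44 th -0.12 yaw 0.11 roll 0.07 [-0.14718812  0.16940375 -2.09449742] [ 0.   -0.04 -0.  ]
clock: 24.0
tcp_pos: [0.5783, -0.0255, 0.0305]
orientation: [-2.153, -2.287, 0.004]
contact_force: [0.4, 0.8, -1.9]
grip_width: 0.0075
gripper_force: 80.4
X -11.99 Y -0.16 Z 1.88 th -0.14 yaw 0.11 roll 0.06 [ 0.43085218  0.7648077  -1.94296691] [ 0.01 -0.01 -0.01]
```

```bash
for i in 1; do python3 -m crank '[[0,0,0.025,0,0,0],[0,0,0,0,0,0]]' | sed -n '2p;4p'
python3 -m crank '[[0,0,0.025,0,0,0],[0,0,0,0,0,0]]' | sed -n '2p;4p'
python3 -m crank '[[0,0,0.02,0,0,0],[0,0,0,0,0,0]]' | sed -n '2p;4p'; done
python3 -c "
from h import *
p,Q,o=cur();print(where(p,Q),o['contact_force'],o['moment'].round(2))"
```

```text
tcp_pos: [0.5782, -0.0255, 0.03]
contact_force: [-0.8, 0.2, -2.1]
tcp_pos: [0.5783, -0.0255, 0.0299]
contact_force: [-0.6, -0.3, 1.2]
tcp_pos: [0.5783, -0.0255, 0.0298]
contact_force: [-2.5, -1.9, 5.7]
X -12.02 Y -0.09 Z 1.14 th -0.13 yaw 0.11 roll 0.09 [-2.4593762  -1.88724315  5.66087958] [-0.19  0.58 -0.05]
```

```bash
python3 -m crank '[[0,0,-0.035,0,0,0],[0,0,0,0,0,0]]' | sed -n '2p;4p'
python3 -m crank '[[0,-0.1,0,0,0,0],[0,-0.1,0,0,0,0],[0,-0.1,0,0,0,0],[0,-0.1,0,0,0,0],[0,-0.1,0,0,0,0],[0,-0.1,0,0,0,0],[0,0,0,0,0,0]]' | sed -n '2p;4p'
python3 -c "
from h import *
p,Q,o=cur();print(where(p,Q),o['contact_force'],o['moment'].round(2))"
```

```text
tcp_pos: [0.5784, -0.0255, 0.0299]
contact_force: [-0.9, -0.3, -0.5]
tcp_pos: [0.5658, -0.0263, 0.0299]
contact_force: [-0.6, 0.2, -1.7]
X 0.49 Y -0.04 Z 1.24 th -0.16 yaw 0.12 roll 0.07 [-0.64664292  0.19644227 -1.7213252 ] [0.06 0.05 0.06]
```

```bash
python3 -m crank '[[0,-0.05,0,0,0,0],[0,-0.05,0,0,0,0],[0,-0.05,0,0,0,0],[0,0,0,0,0,0]]' | sed -n '2p;4p'
for i in 1; do python3 -m crank '[[0,-0.025,0,0,0,0],[0,-0.025,0,0,0,0],[0,0,0,0,0,0]]' | sed -n '2p;4p'; done
python3 -c "
from h import *
p,Q,o=cur();print(where(p,Q),o['contact_force'],o['moment'].round(2))"
```

```text
tcp_pos: [0.5631, -0.0265, 0.0299]
contact_force: [-0.3, 0.1, -3.0]
tcp_pos: [0.5622, -0.0265, 0.0299]
contact_force: [-0.4, 0.6, -2.7]
X 4.15 Y -0.07 Z 1.24 th -0.15 yaw 0.11 roll 0.07 [-0.36095728  0.61269028 -2.67018534] [-0.01 -0.    0.02]
```

```bash
python3 -m crank '[[0,-0.025,0,0,0,0],[0,0,0,0,0,0]]' | sed -n '2p;4p'
python3 -m crank '[[0,-0.025,0,0,0,0],[0,0,0,0,0,0]]' | sed -n '2p;4p'
```

```text
tcp_pos: [0.5617, -0.0265, 0.0299]
contact_force: [-1.3, 0.5, -2.3]
tcp_pos: [0.5612, -0.0265, 0.0299]
contact_force: [-0.3, 0.0, -1.2]
```

```bash
python3 -m crank '[[0,-0.025,0,0,0,0],[0,0,0,0,0,0]]' | sed -n '2p;4p'
```

```text
tcp_pos: [0.5607, -0.0266, 0.0299]
contact_force: [-0.6, -0.0, -2.9]
```

```bash
python3 -m crank '[[0,-0.015,0,0,0,0],[0,0,0,0,0,0]]' | sed -n '2p;4p'
```

```text
tcp_pos: [0.5604, -0.0266, 0.0299]
contact_force: [0.5, 0.8, -1.9]
```

```bash
python3 -m crank '[[0,-0.02,0,0,0,0],[0,0,0,0,0,0]]' | sed -n '2p;4p'
```

```text
tcp_pos: [0.5602, -0.0266, 0.03]
contact_force: [0.6, -0.4, -2.9]
```

```bash
python3 -m crank '[[0,-0.02,0,0,0,0],[0,0,0,0,0,0]]' | sed -n '2p;4p'
```

```text
tcp_pos: [0.56, -0.0266, 0.03]
contact_force: [1.4, 1.5, -3.2]
```

```bash
python3 -m crank '[[0,-0.02,0,0,0,0],[0,0,0,0,0,0]]' | sed -n '2p;4p'
```

```text
tcp_pos: [0.5599, -0.0266, 0.0301]
contact_force: [2.0, -0.3, -3.5]
```

```bash
python3 -m crank '[[0,-0.03,0,0,0,0],[0,0,0,0,0,0]]' | sed -n '2p;4p'
```

```text
tcp_pos: [0.5596, -0.0266, 0.0303]
contact_force: [4.9, 0.8, -2.7]
```

```bash
python3 -m crank '[[0,-0.03,0,0,0,0],[0,0,0,0,0,0]]' | sed -n '2p;4p'
```

```text
tcp_pos: [0.5596, -0.0266, 0.0304]
contact_force: [6.5, 1.4, -4.1]
```

```bash
python3 -c "
from h import *
p,Q,o=cur();print(where(p,Q),o['contact_force'],o['moment'].round(2))"
```

```text
X 6.70 Y -0.12 Z 1.57 th 0.03 yaw 0.10 roll 0.04 [ 6.54842555  1.36865323 -4.07694577] [ 0.11 -1.62  0.07]
```

```bash
python3 -m crank '[[0,-0.025,0,0,0,0],[0,0,0,0,0,0]]' | sed -n '2p;4p'
```

```text
tcp_pos: [0.5595, -0.0266, 0.0305]
contact_force: [7.3, 0.2, -3.0]
```

```bash
python3 -m crank '[[0,-0.015,0,0,0,0],[0,0,0,0,0,0]]' | sed -n '2p;4p'
```

```text
tcp_pos: [0.5595, -0.0266, 0.0307]
contact_force: [7.9, -0.2, -3.1]
```

```bash
python3 -m crank '[[0,-0.02,0,0,0,0],[0,0,0,0,0,0],[0,0,0,0,0,0]]' | sed -n '1,2p;4p'
```

```text
clock: 28.7
tcp_pos: [0.5594, -0.0266, 0.0307]
contact_force: [8.4, 0.0, -4.3]
```

```bash
python3 -m crank '[[0,-0.01,0,0,0,0],[0,0,0,0,0,0],[0,0,0,0,0,0]]' | sed -n '1,2p;4p'
```

```text
clock: 29.0
tcp_pos: [0.5594, -0.0266, 0.0308]
contact_force: [8.8, 0.4, -4.9]
```

```bash
python3 -m crank '[[0,0,0,0,0,0],[0,0,0,0,0,0]]' | sed -n '1,2p;4p'; python3 -c "
from h import *
p,Q,o=cur();print(where(p,Q))"
```

```text
clock: 29.2
tcp_pos: [0.5594, -0.0266, 0.0308]
contact_force: [8.3, 0.2, -3.2]
X 6.78 Y -0.14 Z 1.83 th 0.16 yaw 0.09 roll 0.02
```

```bash
python3 -m crank '[[0,-0.02,0,0,0,0],[0,0,0,0,0,0],[0,0,0,0,0,0],[0,0,0,0,0,0]]' | sed -n '1,2p;4p'
python3 -m crank '[[0,0,0,0,0,0]]' | sed -n '4p'
```

```text
clock: 29.6
tcp_pos: [0.5593, -0.0266, 0.0309]
contact_force: [9.9, -0.1, -4.0]
contact_force: [8.8, 1.2, -3.8]
```

```bash
python3 -m crank '[[0,0.04,0,0,0,0],[0,0.04,0,0,0,0],[0,0.04,0,0,0,0],[0,0.03,0,0,0,0],[0,0,0,0,0,0],[0,0,0,0,0,0]]' | sed -n '1,2p;4p'
python3 - <<'E'
from h import *
p,Q,o=cur();print(where(p,Q),o['contact_force'],o['moment'].round(2)); f=grab('wrist'); g=grab('side')
def c(f,x,y,w,h,s): return cv2.resize(f['image'][y:y+h,x:x+w,::-1],None,fx=s,fy=s,interpolation=cv2.INTER_CUBIC)
cv2.imwrite('pics/w5.png',np.hstack([c(f,80,110,280,250,1.6),c(g,225,170,125,150,2.667)]))
P=cloud(f);u,v=np.meshgrid(np.arange(560),np.arange(420)); q=P[(P[...,2]>.013)&(P[...,2]<.024)&(v>180)&(v<320)&(u>220)&(u<300)]
q=q[np.linalg.norm(q[:,:2]-[.551,-.028],axis=1)<.03]; A=np.c_[q[:,:2]-q[:,:2].mean(0),np.ones(len(q))]; print(len(q),np.linalg.lstsq(A,q[:,2],rcond=None)[0])
E
```

```text
clock: 30.3
tcp_pos: [0.5598, -0.0265, 0.0302]
contact_force: [4.2, -0.7, 0.9]
X 6.50 Y -0.16 Z 1.53 th -0.08 yaw 0.11 roll 0.06 [ 4.2014594  -0.72373583  0.89810061] [ 0.   -1.27  0.04]
3485 [0.00785949 0.00081755 0.01914651]
```

View pics/w5.png

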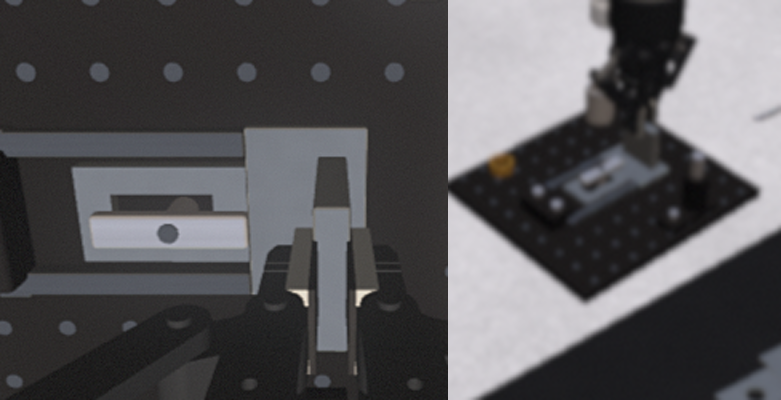

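The plate lies under the head with its shoulders at both prong ends (x≈247 in the picture) and it is level. I'll unload it, set it down and release.

```bash
python3 -m crank '[[0,0.03,0,0,0,0],[0,0.03,0,0,0,0],[0,0.01,0.01,0,0,0],[0,0,0,0,0,0]]' | sed -n '1,2p;4p'
python3 -m crank '[[0,0,0.02,0,0,0],[0,0,0,0,0,0]]' | sed -n '1,2p;4p'
python3 -c "
from h import *
p,Q,o=cur();print(where(p,Q),o['contact_force'],o['moment'].round(2))"
```

```text
clock: 30.8
tcp_pos: [0.5599, -0.0266, 0.0298]
contact_force: [-0.1, -0.5, 4.4]
clock: 31.0
tcp_pos: [0.56, -0.0266, 0.0298]
contact_force: [-0.9, -1.4, 8.7]
X 6.34 Y -0.04 Z 1.17 th -0.21 yaw 0.12 roll 0.11 [-0.8619547  -1.37013426  8.74428987] [-0.15  0.24  0.04]
```

```bash
python3 -m crank '[[0,0,-0.03,0,0,0],[0,0,0,0,0,0]]' | sed -n '2p;4p'
python3 -m crank '[[0,0,0,0,0,0],[0,0,0,0,0,0],[0,0,0,0,0,0],[0,0,0,0,0,0],[0,0,0,0,0,0],[0,0,0,0,0,0]]' 0.5
python3 -m crank '[[0,0,-0.2,0,0,0],[0,0,-0.5,0,0,0],[0,0,-0.9,0,0,0],[0,0,-0.9,0,0,0],[0,0,-0.9,0,0,0],[0,0,-0.9,0,0,0],[0,0,-0.9,0,0,0],[0,0,0,0,0,0],[0,0,0,0,0,0]]'
python3 - <<'E'
from h import *
f=grab('wrist'); save(f,'w6.png',(60,60,400,360),2)
E
```

```text
tcp_pos: [0.56, -0.0266, 0.0298]
contact_force: [-0.6, -0.3, 4.0]
clock: 31.8
tcp_pos: [0.5606, -0.0266, 0.0299]
orientation: [-2.153, -2.287, 0.004]
contact_force: [0.6, -0.3, -0.2]
grip_width: 0.0425
gripper_force: 0.0
clock: 32.7
tcp_pos: [0.5611, -0.0267, 0.1344]
orientation: [2.154, 2.287, -0.004]
contact_force: [0.6, -0.6, 0.6]
grip_width: 0.0427
gripper_force: 0.0
```

View pics/w6.png

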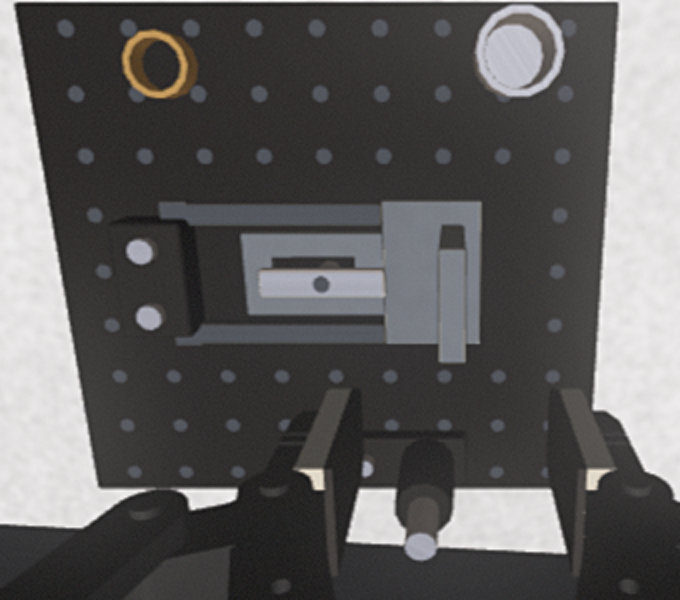

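The plate lies flat under the head (258..385, 270..297) with its shoulders on both prong ends at x≈383. The ring and tube stand undisturbed and the gripper is clear. I'm handing it in.

```bash
python3 -c "
from bench import r
print(r.hand_in())"
```

```text
the job is handed in; nothing more can be done
None
```

The beam block is on the stud, flat under the head, with its shoulders against both prong ends; I pressed it there with about 9–10 N, released it and handed the job in at about 33 s (no verdict was returned).

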